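# Prop the guard of a dry-block heater and take out a block

## Task

Raise the clear guard of the block heater by its front lip until its prop stay drops into the catch, and ease the guard back so that it rests on the stay by itself; never let it drop. Then lift out the aluminium block with the blue T-handle and set it down gently, upright, in the middle of the cork mat. Leave the guard propped, the red-handled block in its pocket and the other things on the bench where they are.

Things in the scene. Friction and masses are not known exactly. Their poses are not given: they have to be found in the camera images.
- heater: White twin dry-block heater fixed on the bench, 320 (x) x 280 (y) mm; origin at the centre of its underside; its front, a panel sloping from z 36 mm at x -160 up to z 81 at x -50, faces -x. Chamber under the guard: x -38 to 128, y -128 to 128 mm inside, rim z 122, deck z 65, two pockets 99 x 64 mm, floor z 35, at x 20, y +48 and -48. The stay's rail is outside the -y wall, to y -162, top z 97.
- guard (a joint): Hinge of the guard, rad: 0 shut (level), grows as the lip rises, stop at 1.44. Guard: clear flat sheet, hinge to lip edge 225 mm, 272 wide, 5 thick, 0.34 kg. The hinge is free: the guard falls shut unless held or propped. Raised to about 1.38 or more, the stay's foot drops into the catch (going on to the stop does no harm); eased back, it then rests at 1.27. Not raised past 1.35, it is not caught.
- guard_hinge (a point): Hinge line of the guard at mid width, in the heater's frame at x 140, y 0, z 125 mm; the axis is the heater's y.
- guard_lip (a point): Middle of the front edge of the guard's grey finger lip (14 mm deep, 272 wide, 8 mm thick); shut, it is at x -85, z 125 mm in the heater's frame and overhangs the front wall (face at x -50) by 35 mm, so fingers fit under it above the control panel.
- stay (a joint): Pivot of the prop stay on the guard, rad: 0 when shut, about 2.2 when propped; swings freely. Steel strip 8 x 3 mm, 118 mm from pivot to foot, on the right (-y) edge of the guard, pivot 80 mm from the hinge; its foot trails along the rail as the guard rises.
- stay_foot (a point): Centre of the stay's foot roller (12 mm across).
- stay_catch (a point): Where the centre of the foot lies when it has dropped into the catch, a notch 6 mm deep in the rail with an upright front face; fixed to the heater at x 62, y -152, z 97 mm in its frame.
- block_blue: Loose aluminium tube block 95 (x) x 60 (y) x 45 mm high with six wide holes, 0.43 to 0.63 kg, in one of the two pockets; origin at the centre of its underside. Blue T-handle on its centre: bar 50 (along x) x 12 (y) x 14 mm high, mid height 73 mm above the origin, underside 21 mm above the block's top, on an 8 mm post.
- block_red: The other block: same size and T-handle, but the bar is red and the holes small and many. It is in the other pocket and stays there. Origin at the centre of its underside.
- cork_mat: Cork mat 150 x 150 x 8 mm fixed on the bench to the left or right of the heater; origin at the centre of its underside.
- tip_box: Bystander: open yellow pipette-tip box 80 x 120 x 50 mm, on the other side of the heater from the mat; origin at the centre of its underside.
- media_bottle: Bystander: pink bottle with an orange cap, 72 mm across, 165 mm high; origin at the centre of its underside.
- spray_bottle: Bystander: white spray bottle with a red trigger, 84 mm across, 224 mm high; origin at the centre of its underside.
Mind the look-alikes: they are no part of the job. There is more than one size of the cork_mat; the job needs the largest.

How it is judged:
On the way, in this order (a step that is already met when the one before it is completed fails the run):
1. the guard rests on its stay, the stay's foot in the catch, and the robot does not touch it (value of joint guard between 1.2 and 1.35 rad and distance between stay_foot and stay_catch below 0.004 m and velocity of joint guard between -0.05 and 0.05 rad/s and contact force between each of the fingers, the arm and guard below 0.2 N and contact force between each of the fingers, the arm and stay below 0.2 N), for 0.3 s.
2. the blue-handled block is lifted clear of the heater's rim while the guard stays propped (value of joint guard between 1.2 and 1.35 rad and distance between stay_foot and stay_catch below 0.004 m and z of block_blue in the frame of heater above 0.124 m), for 0.1 s.
At the end, for the whole second after the job is handed in: Guard at rest on its stay alone (1.20 to 1.35 rad, foot within 4 mm of its seat in the catch), untouched; blue-handled block upright (0.05 rad) and at rest on the mat, centre within 30 mm of the mat's; red-handled block within 10 mm of its start (all of step 1 and horizontal distance between block_blue and cork_mat below 0.03 m and z of block_blue in the frame of cork_mat between 0.005 and 0.011 m and angle between each of block_blue, block_red's own z axis and vertical below 0.05 rad and linear speed of block_blue below 0.01 m/s and distance of block_red from where it was at the start of the episode below 0.01 m).
It fails at once if the guard drops: it swings down faster than 1.2 rad/s (velocity of joint guard below -1.2 rad/s).
It fails at once if the blue-handled block is dropped on the mat: faster than 0.5 m/s within 60 mm of it (horizontal distance between block_blue and cork_mat below 0.09 m and z of block_blue in the frame of cork_mat below 0.068 m and linear speed of block_blue above 0.5 m/s).
It fails at once if a bystander is shifted by more than 30 mm or tipped, or the red-handled block is shifted by more than 20 mm (distance of any of tip_box, media_bottle, spray_bottle from where it was at the start of the episode above 0.03 m or angle between any of tip_box, media_bottle, spray_bottle's own z axis and vertical above 0.3 rad or distance of block_red from where it was at the start of the episode above 0.02 m).
It also fails if it takes over 72 s, if anything falls off the work surface, if the arm or the gripper's body presses on something with over 40 N, if the wrist force passes 120 N, or if a joint passes its speed limit or range.

## Robot

A 6-joint arm with a two-finger parallel gripper is mounted at the origin on the work surface. World frame = base frame: x ahead of the robot, y to its left, z up, the work surface at z = 0. Lengths are in m, angles in rad, forces in N, time in s.
With the tool pointing down it reaches from about 0.375 to 0.975 m from the base axis. Payload 3.8 kg.
Tool frame: the origin (TCP) lies between the finger pads; the fingertips stand 14 mm ahead of it and the grasp point (between the pads) lies 5 mm behind it; x points along the fingers, y is the direction in which the jaws open and shut, and the axes are right-handed (so a half turn about x gives the same grasp; the last joint's range is limited). The gripper opens to 88 mm and grips with 3 to 60 N. Pads are 18 mm wide; open, the fingers measure 123 mm over their backs; the gripper's body (75 mm by 187 mm) begins 45 mm behind the grasp point.
Start: joints at [-1.172, 0.264, 1.604, -0, 1.274, -0.037], TCP at [0.285, -0.612, 0.253] pointing down, gripper open.
Joint ranges: [-2.63, 2.63], [-0.94, 2.18], [0.31, 2.57], [-1.31, 4.45], [0, 2.66], [-2.55, 2.55]. Speed limits (rad/s): [2.57, 2.57, 3.14, 3.14, 3.14, 3.14].

## Interface

Orientations are given as a rotation vector (axis times angle).
In Python, from workcell import manip gives the robot as it stands.
- The arm moves only by the tool arm_command, never from a script. Its argument "targets" is a list of rows, each an object with "translation": the shift along the world's x, y, z in mm, a list of three; "rotation": the turn, a rotation vector about the world's x, y, z in rad, a list of three; "jaw": the closure, from -1 (fully open) to 1 (shut), so that 0 is half open. A call has 1 to 10 rows; each row shifts and turns the commanded pose from where the row before left it; what a row does not reach is not made up. A row lasts 1/8 s, in which the tool goes at most 62.5 mm and 10.7 degrees, less where a joint would pass 70% of its speed; a pose out of reach is approached as far as the arm can. A call is refused whole if a number of a shift passes 62.5 or a number of a turn 0.188, either way. A call with a gripper value outside its range is refused whole. The fingers move at their own pace and stop on an object; "newtons" is the grip in N (left out, the last holds). Time passes only in rows, so rows that do not move let the fingers close. It gives the time, the measured TCP pose, the force and the opening at its end, in the units of the state.
- manip.sense(): the state, without advancing time (a new reading comes with each control period).
- manip.snapshot(name): name is "scene" or "top" or "wrist"; returns a dict with "img" (420x560x3 uint8, blue, green, red), "range_z" (420x560 float32, m along the optical axis (not along the pixel's ray), 0 where there is no reading), "mtx" (3x3 intrinsics, pixels), "xyz" and "rotation" of the camera in the world; the wrist camera has in their place "tool_from_camera" (4x4, takes a point from camera to tool coordinates, whose origin is the TCP and whose axes are the tool frame's). Camera axes: x right, y down, z forward; pixel columns grow to the right and rows downward; lengths in m; the calibration is good to about 2 mm. A picture is of the moment at which its call begins: read the wrist's pose just before it.
- manip.sign_off(): hands the job in, once; it reports no verdict.
The state is a dict: "t": time; "joint_positions": joint angles; "qvel": joint speeds; "tau": joint torques, N m; "eef_pos": TCP position; "tool_rot": TCP orientation; "wrist_force": force on the tool from outside, world axes, zero at the start; "torque": the same for the moment, N m; "width": finger opening in m.
Only numpy, scipy, OpenCV 4.12 (cv2) and the standard library are available. Lean on these libraries where they do the work, as an engineer would, in place of code of your own. Each camera call takes 0.05 s, during which the arm holds its last target.

## Working session

There is one attempt and no reset: what is moved stays moved. The work goes in short steps, Python scripts to look and compute and a tool call to move; the robot and the scene stay as the last step left them, time stands still between calls to the robot, and variables do not carry over. Pictures are saved under pics/ and viewed, and the job is handed in when it is done.

Besides the shell and the picture viewer there is one more tool, called by a JSON object that holds its "fn" and its "kwargs". arm_command: Moves the arm, as the interface text tells. Its arguments: {"type":"object","properties":{"targets":{"type":"array"},"newtons":{"type":"number"}},"required":["targets"]}

```bash
mkdir -p pics; ls; python3 - <<'E'
from workcell import manip
import cv2, numpy as np, pickle
print(manip.sense())
for n in ["scene","top","wrist"]:
    s=manip.snapshot(n); cv2.imwrite(f"pics/{n}0.png",s["img"]); pickle.dump(s,open(f"{n}0.pkl","wb"))
    print(n,{k:(np.round(v,4).tolist()) for k,v in s.items() if k not in("img","range_z")})
E
```

```text
pics
{'t': 0.0, 'joint_positions': array([-1.17186139e+00,  2.64756579e-01,  1.60537033e+00,  1.96120648e-05,
        1.27373457e+00, -3.68785392e-02]), 'qvel': array([ 2.91947734e-03,  1.22379202e-04,  3.26502594e-04, -2.49520369e-05,
        5.81838599e-04,  7.68288881e-05]), 'tau': array([-1.12958031e-03, -5.02112281e+01, -3.56874168e+01,  7.27477251e-02,
        2.93927256e-02, -2.38098874e-04]), 'eef_pos': array([ 0.28469779, -0.61125939,  0.25138767]), 'tool_rot': array([ 1.98075822,  0.44093379, -1.98154967]), 'wrist_force': array([-0.00263177, -0.24686603,  0.0006498 ]), 'torque': array([-0.0338811 ,  0.04416753,  0.05810496]), 'width': 0.08834541480304434}
scene {'mtx': [[388.6451, 0.0, 282.9], [0.0, 388.6451, 209.0898], [0.0, 0.0, 1.0]], 'xyz': [0.9304, 0.2745, 0.9216], 'rotation': [-1.3354, -2.4504, 0.7121]}
top {'mtx': [[387.3859, 0.0, 283.8248], [0.0, 387.3859, 205.8419], [0.0, 0.0, 1.0]], 'xyz': [0.3322, 0.0023, 1.0303], 'rotation': [-2.1592, 2.1175, -0.1657]}
wrist {'mtx': [[356.8685, 0.0, 278.4562], [0.0, 356.8685, 205.9576], [0.0, 0.0, 1.0]], 'tool_from_camera': [[0.0002, -0.2611, 0.9653, -0.1303], [1.0, 0.0007, -0.0, 0.0008], [-0.0007, 0.9653, 0.2611, -0.0665], [0.0, 0.0, 0.0, 1.0]]}
```

View pics/scene0.png

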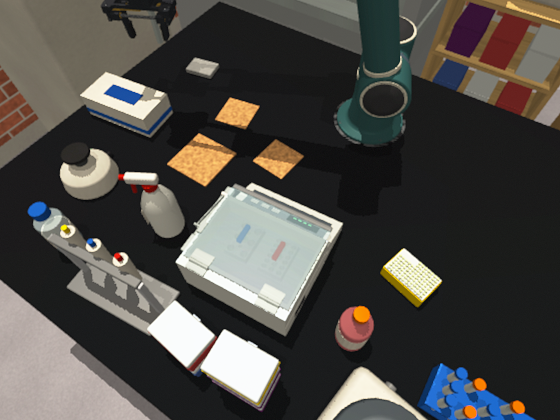

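View pics/top0.png

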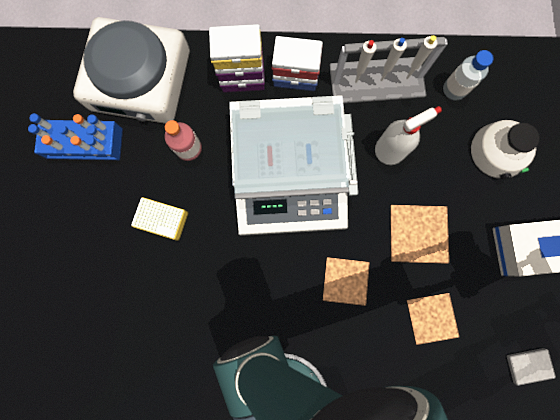

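View pics/wrist0.png

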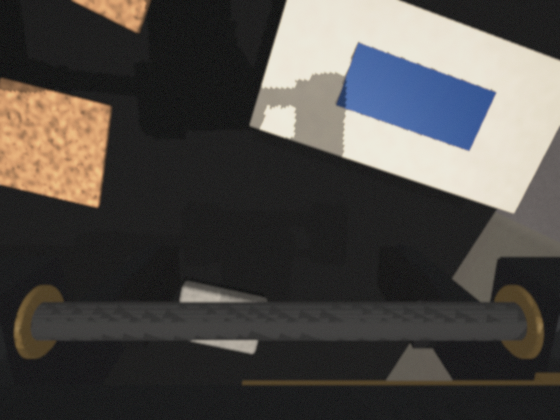

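Top view: heater around (293,165). The blue bar is at (309,153), on the -y side, and the red bar at (269,157). There are three cork mats, at (420,235), (346,281) and (433,318); the first looks largest. I'll measure them to confirm.

```bash
cat > h.py <<'E'
import numpy as np, cv2, pickle
from scipy.spatial.transform import Rotation as R
def cloud(s,T=None):
    z=s["range_z"]; h,w=z.shape; v,u=np.mgrid[:h,:w]
    K=s["mtx"]; P=np.dstack([(u-K[0,2])/K[0,0]*z,(v-K[1,2])/K[1,1]*z,z])
    if T is None: Rm=R.from_rotvec(s["rotation"]).as_matrix(); t=np.array(s["xyz"])
    else: Rm=T[:3,:3];t=T[:3,3]
    W=P@Rm.T+t; W[z==0]=np.nan
    return W
def proj(s,p):
    Rm=R.from_rotvec(s["rotation"]).as_matrix(); c=(np.atleast_2d(p)-s["xyz"])@Rm
    q=c@np.array(s["mtx"]).T; return q[:,:2]/q[:,2:]
E
python3 - <<'E'
from h import *
np.set_printoptions(precision=4,suppress=True)
s=pickle.load(open("top0.pkl","rb")); W=cloud(s); img=s["img"]
hsv=cv2.cvtColor(img,cv2.COLOR_BGR2HSV)
m=cv2.inRange(hsv,(5,70,80),(20,255,255))
n,l,st,c=cv2.connectedComponentsWithStats(m)
for i in range(1,n):
    if st[i,4]>300:
        P=W[(l==i)]; P=P[~np.isnan(P[:,0])]
        r=cv2.minAreaRect((P[:,:2]*1000).astype(np.float32)); print("mat",c[i],np.median(P[:,2]),r)
for px in [(309,153),(269,157),(309,170),(290,188),(240,188),(345,185),(240,228),(343,228),(294,215),(250,105),(323,105),(352,150),(352,185),(290,195),(290,192),(238,110),(178,130),(398,150),(425,117)]:
    print(px,W[px[1],px[0]])
cv2.imwrite("pics/c1.png",cv2.resize(img[85:245,220:370],None,fx=4,fy=3.7,interpolation=cv2.INTER_CUBIC))
cv2.imwrite("pics/mats.png",cv2.resize(img[190:350,310:470],None,fx=3.5,fy=3.5,interpolation=cv2.INTER_CUBIC))
E
```

```text
mat [419.2965 233.8973] 0.00777210608711576 ((428.34832763671875, -354.9736633300781), (155.4138641357422, 153.02874755859375), 89.0834732055664)
mat [345.7134 281.1612] 0.005949891364506854 ((300.6899719238281, -159.02401733398438), (114.18020629882812, 112.94197082519531), 84.61200714111328)
mat [432.3993 318.3638] 0.005627993415528998 ((210.1112823486328, -381.6577453613281), (114.8602294921875, 115.77777862548828), 10.971955299377441)
(309, 153) [nan nan nan]
(269, 157) [0.5936 0.044  0.1276]
(309, 170) [ 0.5634 -0.0526  0.1271]
(290, 188) [ 0.5183 -0.0078  0.128 ]
(240, 188) [0.5161 0.111  0.1277]
(345, 185) [ 0.5277 -0.1382  0.1302]
(240, 228) [0.4289 0.1171 0.0449]
(343, 228) [ 0.4377 -0.1512  0.0088]
(294, 215) [ 0.4639 -0.0201  0.0532]
(250, 105) [0.7262 0.0945 0.1244]
(323, 105) [ 0.7276 -0.0853  0.129 ]
(352, 150) [ 0.6237 -0.1609  0.0993]
(352, 185) [ 0.5348 -0.1603  0.0986]
(290, 195) [ 0.5015 -0.0081  0.1277]
(290, 192) [ 0.5087 -0.008   0.1278]
(238, 110) [0.7117 0.1233 0.1267]
(178, 130) [0.6459 0.2581 0.159 ]
(398, 150) [ 0.6181 -0.2679  0.1242]
(425, 117) [ 0.6621 -0.2987  0.2251]
```

View pics/c1.png

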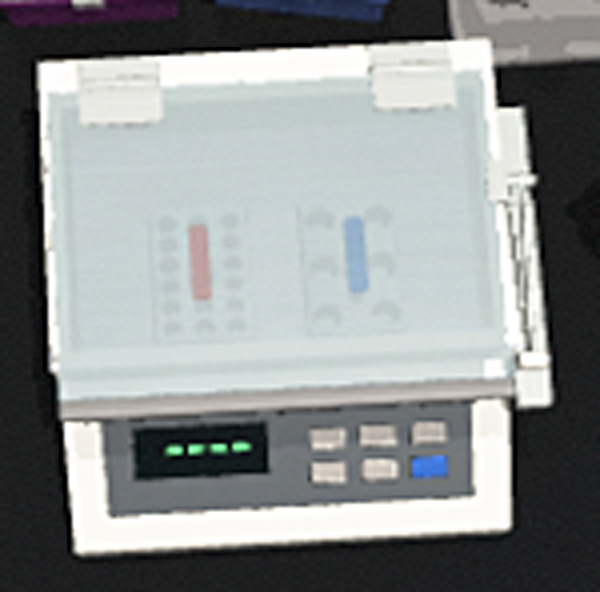

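View pics/mats.png

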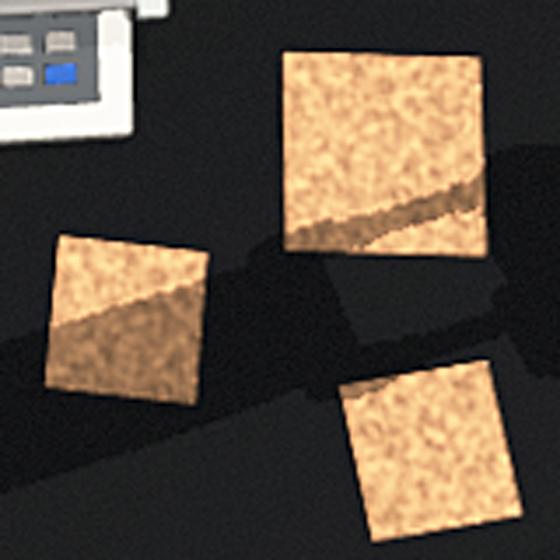

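Crop check: the upper-right mat, top-view (419,234), measures about 153 mm. The other two measure about 114 mm, so this is the largest and the one the job needs. The crop also shows the blue bar in the -y pocket and the stay rail on the -y side. Next I'll fit the heater pose.

```bash
python3 - <<'E'
from h import *
np.set_printoptions(precision=4,suppress=True)
s=pickle.load(open("top0.pkl","rb")); W=cloud(s)
sub=W.copy()
reg=(sub[...,0]>0.38)&(sub[...,0]<0.76)&(sub[...,1]>-0.2)&(sub[...,1]<0.2)
# lip edge
def edge(zmin,zmax,name):
    pts=[]
    for u in range(238,348,4):
        r=np.where(reg[:,u]&(W[:,u,2]>zmin)&(W[:,u,2]<zmax))[0]
        if len(r): pts.append(W[r.max(),u])
    pts=np.array(pts); 
    p=np.polyfit(pts[:,1],pts[:,0],1); res=np.polyval(p,pts[:,1])-pts[:,0]
    k=abs(res)<0.006; p=np.polyfit(pts[k,1],pts[k,0],1); print(name,p,np.arctan(-p[0]),k.sum(),len(k),pts[:,1].min(),pts[:,1].max())
edge(0.117,0.14,"lip"); edge(0.03,0.14,"front")
m=reg&(W[...,2]>0.12)&(W[...,2]<0.135)
P=W[m]; print(cv2.minAreaRect((P[:,:2]*1000).astype(np.float32)))
# side edges of guard rows
for lo,hi in((0.117,0.14),(0.02,0.14)):
  L=[];Rr=[]
  for v in range(125,185,4):
    r=np.where(reg[v]&(W[v,:,2]>lo)&(W[v,:,2]<hi))[0]; L.append(W[v,r.min()]);Rr.append(W[v,r.max()])
  L=np.array(L);Rr=np.array(Rr); print("left",np.polyfit(L[:,0],L[:,1],1),L[:,1]); print("right",np.polyfit(Rr[:,0],Rr[:,1],1),Rr[:,1],Rr[:,2])
# front lower sides
L=[];Rr=[]
for v in range(196,228,4):
    r=np.where(reg[v]&(W[v,:,2]>0.02))[0]; L.append(W[v,r.min()]);Rr.append(W[v,r.max()])
print(np.array(L));print(np.array(Rr))
# scene img
s=pickle.load(open("scene0.pkl","rb")); W=cloud(s)
for px in [(244,233),(279,251)]: print(W[px[1],px[0]])
E
```

```text
lip [-0.0801  0.5016] 0.07991981907643178 28 28 -0.14056790937229996 0.1152361503380099
front [-0.0743  0.4268] 0.07415476641915765 28 28 -0.1555276711428231 0.12295239810218778
((625.2717895507812, -11.263595581054688), (247.48614501953125, 299.08245849609375), 4.533010005950928)
left [0.0822 0.086 ] [0.1415 0.1423 0.1384 0.1378 0.1382 0.1374 0.1369 0.1367 0.1337 0.1334
 0.1328 0.1328 0.1324 0.1316 0.1288]
right [-0.0189 -0.1371] [-0.1378 -0.1387 -0.1587 -0.1516 -0.1543 -0.1544 -0.1546 -0.1544 -0.1552
 -0.1442 -0.1446 -0.1443 -0.147  -0.1468 -0.1432] [0.1218 0.1314 0.1275 0.1259 0.1237 0.1231 0.121  0.1217 0.1172 0.1245
 0.1212 0.1233 0.1207 0.1218 0.1286]
left [0.0822 0.086 ] [0.1415 0.1423 0.1384 0.1378 0.1382 0.1374 0.1369 0.1367 0.1337 0.1334
 0.1328 0.1328 0.1324 0.1316 0.1288]
right [ 0.0752 -0.2098] [-0.1572 -0.1598 -0.1587 -0.1603 -0.161  -0.1617 -0.164  -0.1638 -0.1631
 -0.1662 -0.166  -0.1653 -0.168  -0.1685 -0.1682] [0.0943 0.0934 0.1275 0.0899 0.0996 0.0953 0.0957 0.0963 0.1    0.0959
 0.0966 0.0998 0.0981 0.0951 0.1095]
[[0.4961 0.1218 0.1301]
 [0.4964 0.1265 0.0727]
 [0.4868 0.1266 0.0689]
 [0.4781 0.1248 0.0596]
 [0.4683 0.1248 0.0564]
 [0.4584 0.1247 0.0543]
 [0.4484 0.122  0.0523]
 [0.4389 0.1225 0.0456]]
[[ 0.5136 -0.1509  0.0641]
 [ 0.5036 -0.1511  0.0624]
 [ 0.494  -0.1517  0.058 ]
 [ 0.4842 -0.1522  0.0548]
 [ 0.4749 -0.1532  0.048 ]
 [ 0.465  -0.1536  0.0452]
 [ 0.4551 -0.1541  0.0414]
 [ 0.4452 -0.1547  0.0376]]
[ 0.6149 -0.043   0.1239]
[0.6102 0.0517 0.1253]
```

```bash
python3 - <<'E'
from workcell import manip
from h import *
np.set_printoptions(precision=4,suppress=True)
st=manip.sense(); M=R.from_rotvec(st["tool_rot"]).as_matrix(); print(M)
th=0.079
ex=np.array([np.cos(th),np.sin(th),0]); ey=np.array([-np.sin(th),np.cos(th),0]); ez=np.array([0,0,1.])
# options down: x=-ez, y=+-ey
for sgn in(1,-1):
    y=sgn*ey; x=-ez; z=np.cross(x,y); T=np.column_stack([x,y,z]); print(sgn,"z",z,"delta",R.from_matrix(T@M.T).as_rotvec())
E
```

```text
[[-0.0007  0.4221 -0.9066]
 [ 0.0016 -0.9066 -0.4221]
 [-1.     -0.0017 -0.0001]]
1 z [ 0.9969  0.0789 -0.    ] delta [ 0.0005 -0.0024  2.7848]
-1 z [-0.9969 -0.0789  0.    ] delta [-0.0017 -0.0004 -0.3567]
```

{"fn": "arm_command", "kwargs": {"targets": [{"translation":[9,40,4],"rotation":[0,0,0.185],"jaw":-1},{"translation":[9,40,4],"rotation":[0,0,0.185],"jaw":-1},{"translation":[9,40,4],"rotation":[0,0,0.185],"jaw":-1},{"translation":[9,40,4],"rotation":[0,0,0.185],"jaw":-1},{"translation":[9,40,4],"rotation":[0,0,0.185],"jaw":-1},{"translation":[9,40,4],"rotation":[0,0,0.185],"jaw":-1},{"translation":[9,40,4],"rotation":[0,0,0.185],"jaw":-1},{"translation":[9,40,4],"rotation":[0,0,0.185],"jaw":-1}], "newtons": 20}}

```text
t: 1.15
eef_pos: [0.3569, -0.2904, 0.2846]
tool_rot: [0.947, 1.355, -0.947]
wrist_force: [0.3, -0.4, 0.9]
width: 0.0881
```

{"fn": "arm_command", "kwargs": {"targets": [{"translation":[9,40,4],"rotation":[0,0,0.185],"jaw":0},{"translation":[9,40,4],"rotation":[0,0,0.185],"jaw":1},{"translation":[9,40,4],"rotation":[0,0,0.185],"jaw":1},{"translation":[9,40,4],"rotation":[0,0,0.185],"jaw":1},{"translation":[9,40,4],"rotation":[0,0,0.185],"jaw":1},{"translation":[9,40,4],"rotation":[0,0,0.185],"jaw":1},{"translation":[9,36,4],"rotation":[0,0,0.185],"jaw":1}]}}

```text
t: 2.02
eef_pos: [0.4198, -0.0144, 0.3127]
tool_rot: [-0.059, 1.57, 0.059]
wrist_force: [0.6, -0.5, -0.4]
width: 0.0203
```

```bash
python3 - <<'E'
from workcell import manip
from h import *
np.set_printoptions(precision=4,suppress=True)
st=manip.sense(); print(st); print(R.from_rotvec(st["tool_rot"]).as_matrix())
E
```

```text
{'t': 2.025, 'joint_positions': array([-0.0937, -0.2706,  2.0276,  0.0001,  1.3845, -1.7403]), 'qvel': array([ 0.7051,  0.0965, -0.1309, -0.0048,  0.0322, -0.7666]), 'tau': array([ -3.3169, -22.8351, -35.9715,   0.0391,   0.1855,   0.8356]), 'eef_pos': array([ 0.4198, -0.0144,  0.3127]), 'tool_rot': array([-0.0594,  1.5699,  0.0595]), 'wrist_force': array([ 0.6137, -0.4888, -0.3825]), 'torque': array([ 0.0713, -0.1078, -0.0237]), 'width': 0.02033327249573672}
[[ 0.0001 -0.0756  0.9971]
 [ 0.      0.9971  0.0756]
 [-1.      0.      0.0001]]
```

{"fn": "arm_command", "kwargs": {"targets": [{"translation":[14,0.5,-3],"rotation":[0.0138,-0.174,0],"jaw":1},{"translation":[14,0.5,-3],"rotation":[0.0138,-0.174,0],"jaw":1},{"translation":[14,0.5,-3],"rotation":[0.0138,-0.174,0],"jaw":1},{"translation":[14,0.5,-3],"rotation":[0.0138,-0.174,0],"jaw":1},{"translation":[0,0,0],"rotation":[0,0,0],"jaw":1}]}}

```text
t: 2.65
eef_pos: [0.4727, -0.0136, 0.2961]
tool_rot: [-0.023, 0.879, 0.07]
wrist_force: [-0.2, 0.2, -0.7]
width: 0.0
```

```bash
cat > q.py <<'E'
from workcell import manip
from h import *
np.set_printoptions(precision=4,suppress=True)
def q():
    st=manip.sense(); M=R.from_rotvec(st["tool_rot"]).as_matrix()
    th=0.079; o=np.array([.587,-.0047,0]); H=np.array([[np.cos(th),-np.sin(th),0],[np.sin(th),np.cos(th),0],[0,0,1]])
    print("t",st["t"],"eef",st["eef_pos"],"inH mm",(H.T@(st["eef_pos"]-o))*1000,"tip mm",(H.T@(st["eef_pos"]+.014*M[:,0]-o))*1000)
    print("beta deg",np.degrees(np.arcsin(-M[2,0])),"toolx in H",H.T@M[:,0],"tooly",H.T@M[:,1],"F",st["wrist_force"],"w",st["width"]); print("j",st["joint_positions"])
if __name__=="__main__": q()
E
python3 q.py
```

```text
t 2.65 eef [ 0.4727 -0.0136  0.2961] inH mm [-114.6909    0.1303  296.1399] tip mm [-105.7623    0.1446  285.3566]
beta deg 50.37511531197114 toolx in H [ 0.6378  0.001  -0.7702] tooly [0.0085 0.9999 0.0084] F [-0.1642  0.1551 -0.6718] w 1.2384818882630808e-05
j [-0.2074 -0.5913  2.3902  0.2878  0.6922 -2.0061]
```

{"fn": "arm_command", "kwargs": {"targets": [{"translation":[1,0,-30],"rotation":[0,0,0],"jaw":1},{"translation":[1,0,-30],"rotation":[0,0,0],"jaw":1},{"translation":[1,0,-30],"rotation":[0,0,0],"jaw":1},{"translation":[1,0,-20],"rotation":[0,0,0],"jaw":1}]}}

```text
t: 3.15
eef_pos: [0.4806, -0.0135, 0.1905]
tool_rot: [-0.025, 0.875, 0.071]
wrist_force: [-0.6, 0.2, 0.5]
width: 0.0008
```

```bash
python3 q.py
```

```text
t 3.15 eef [ 0.4806 -0.0135  0.1905] inH mm [-106.7368   -0.3755  190.5257] tip mm [-97.7683  -0.3512 179.7756]
beta deg 50.162507454496485 toolx in H [ 0.6406  0.0017 -0.7679] tooly [0.006  1.     0.0073] F [-0.6105  0.2452  0.4757] w 0.0007668453825633926
j [-0.2027 -0.4533  2.5208  0.4398  0.436  -2.1834]
```

```bash
cat > kin.py <<'E'
from h import *
from scipy.optimize import least_squares
D=[([-1.17186,.264757,1.60537,0,1.273735,-.036879],[.28469779,-.61125939,.25138767],[1.98075822,.44093379,-1.98154967]),
([-.0937,-.2706,2.0276,.0001,1.3845,-1.7403],[.4198,-.0144,.3127],[-.0594,1.5699,.0595]),
([-.2074,-.5913,2.3902,.2878,.6922,-2.0061],[.4727,-.0136,.2961],[-.023,.879,.07]),
([-.2027,-.4533,2.5208,.4398,.436,-2.1834],[.4806,-.0135,.1905],[-.025,.875,.071])]
def ry(a):return R.from_euler('y',a)
def rz(a):return R.from_euler('z',a)
def fk(j,p):
    h,b1,L1,e,L2,w,L,c,a1=p
    A=rz(j[0]); x=A.apply([a1,b1,h])
    A=A*ry(j[1]); x=x+A.apply([0,0,L1])
    A=A*ry(j[2]); x=x+A.apply([e,0,L2])
    A=A*rz(j[3])*ry(j[4]); x=x+A.apply([w,0,L])
    A=A*rz(j[5]+c)
    # tool: x along flange z
    return x,A
def tool(A,p0): return A*p0
# tool x = flange z ; tool frame T0: columns
T0=R.from_matrix(np.array([[0,0,1],[0,1,0],[1,0,0]])*np.array([[1],[1],[1]]) @ np.diag([1,1,-1]))
def res(p):
    r=[]
    for j,x,rv in D:
        X,A=fk(j,p); r+=list((X-x)); r+=list(((A*T0).inv()*R.from_rotvec(rv)).as_rotvec()*.3)
    r=np.array(r); return np.concatenate([r,1e-4*np.array(p)[[0,6]]])
best=None
for c in (0,np.pi/2,-np.pi/2,np.pi):
    s=least_squares(res,[.15,.02,.5,0,.5,0,.22,c,0]); 
    if best is None or s.cost<best.cost: best=s
P=best.x
if __name__=="__main__":
    print(best.cost); print(np.round(P,4)); print(np.round(best.fun,4).reshape(-1)[:24].reshape(4,6))
E
python3 kin.py
```

```text
3.262215848690874e-08
[ 2.5190e-01  2.4900e-02  5.1200e-01  1.5000e-03  5.6610e-01  1.0000e-04
  3.2630e-01 -4.7123e+00  2.0000e-04]
[[-0.     -0.     -0.     -0.      0.      0.    ]
 [ 0.     -0.     -0.     -0.      0.     -0.    ]
 [-0.     -0.      0.     -0.     -0.      0.0001]
 [ 0.      0.     -0.      0.0001 -0.0001 -0.0001]]
```

```bash
cat > plan.py <<'E'
from kin import *
np.set_printoptions(precision=4,suppress=True)
th=.079; ex=np.array([np.cos(th),np.sin(th),0]); ey=np.array([-np.sin(th),np.cos(th),0]); ez=np.array([0,0,1.]); O=np.array([.587,-.0047,0])
lo=[-2.63,-.94,.31,-1.31,0,-2.55];hi=[2.63,2.18,2.57,4.45,2.66,2.55]
def rot(b): # pitch
    b=np.radians(b); x=np.cos(b)*ex-np.sin(b)*ez; y=ey; return R.from_matrix(np.column_stack([x,y,np.cross(x,y)]))
def W(x,y,z): return O+(x*ex+y*ey+z*ez)/1000
def ik(X,Rt,g):
    f=lambda j:(lambda xa:np.concatenate([xa[0]-X,.3*((xa[1]*T0).inv()*Rt).as_rotvec()]))(fk(j,P))
    s=least_squares(f,np.clip(g,np.array(lo)+1e-6,np.array(hi)-1e-6),bounds=(lo,hi)); return s.x,np.abs(s.fun).max()
def tcp(phi,b,s=10,off=0):
    bb=np.radians(b); u=np.array([-np.cos(phi),np.sin(phi)]); nr=np.array([np.sin(phi),np.cos(phi)]); n=np.array([np.sin(bb),np.cos(bb)]); d=np.array([np.cos(bb),-np.sin(bb)])
    h=np.array([140,125.])
    if phi<bb: p=h+225*u-4*nr-9*n+s*d
    else: p=h+(225-14-s)*u-4*nr-9*n-14*d
    return p
if __name__=="__main__":
    g=[-.2,-.45,2.5,.44,.44,-2.18]
    for x,z,b in [(-108,185,60),(-108,150,60),(-108,106,60),(-88,106,60)]:
        g,e=ik(W(x,0,z),rot(b),g); print(x,z,b,g,round(e,5))
    prev=None
    for phi in [0,.1,.2,.3,.4,.5,.6,.7,.8,.9,1.,1.1,1.2,1.3,1.38,1.41]:
        b=max(48,60-12*phi/.5)
        p=tcp(phi,b); X=W(p[0],0,p[1]); g,e=ik(X,rot(b),g)
        print(phi,round(b,1),p,X*1000,"d",None if prev is None else (X-prev)*1000,g,round(e,5)); prev=X
E
python3 plan.py
```

```text
-108 185 60 [-0.1607 -0.3705  2.4189  0.2141  0.5927 -1.9578] 0.0
-108 150 60 [-0.1607 -0.3174  2.456   0.2479  0.5049 -1.9974] 0.0
-108 106 60 [-0.1607 -0.235   2.4951  0.319   0.3881 -2.0762] 0.0
-88 106 60 [-0.1466 -0.1867  2.4588  0.3115  0.3734 -2.0584] 0.0
0 60.0 [-87.7942 107.8397] [499.4796 -11.6285 107.8397] d None [-0.1464 -0.1899  2.457   0.3075  0.3781 -2.054 ] 0.0
0.1 57.6 [-86.516  130.2168] [500.7539 -11.5277 130.2168] d [ 1.2743  0.1009 22.377 ] [-0.1536 -0.2447  2.4635  0.3318  0.3889 -2.0768] 0.0
0.2 55.2 [-82.9929 152.4324] [504.266  -11.2496 152.4324] d [ 3.5121  0.278  22.2156] [-0.1592 -0.2914  2.4644  0.3557  0.3971 -2.0978] 0.0
0.3 52.8 [-77.2556 174.264 ] [509.9854 -10.7968 174.264 ] d [ 5.7194  0.4528 21.8316] [-0.1633 -0.3288  2.4602  0.3805  0.4012 -2.1181] 0.0
0.4 50.4 [-69.3568 195.4929] [517.8595 -10.1735 195.4929] d [ 7.8742  0.6234 21.2289] [-0.1654 -0.3566  2.4518  0.4075  0.3998 -2.1392] 0.0
0.5 48 [-59.3708 215.9068] [527.8144  -9.3854 215.9068] d [ 9.9549  0.7881 20.4139] [-0.1657 -0.3748  2.4399  0.438   0.3922 -2.1628] 0.0
0.6 48 [-47.9561 235.2
[... 656 characters left out ...]
1.9672] 0.0
1.1 48 [ 29.2062 306.7001] [616.1151  -2.3951 306.7001] d [17.1753  1.3597 10.3438] [-0.1117 -0.262   2.1859  0.2635  0.5085 -1.9448] 0.0
1.2 48 [ 47.3818 315.2723] [634.234   -0.9607 315.2723] d [18.1189  1.4344  8.5721] [-0.1034 -0.2289  2.1444  0.2491  0.5146 -1.9251] 0.0
1.3 48 [ 66.3224 321.9871] [653.1155   0.534  321.9871] d [18.8815  1.4947  6.7148] [-0.0955 -0.1933  2.1034  0.2368  0.5181 -1.9078] 0.0
1.38 48 [ 81.8986 325.9758] [668.6432   1.7633 325.9758] d [15.5277  1.2292  3.9888] [-0.0895 -0.1635  2.0712  0.2281  0.5192 -1.8956] 0.0
1.41 48 [ 87.8145 327.1486] [674.5406   2.2301 327.1486] d [5.8974 0.4669 1.1727] [-0.0873 -0.152   2.0593  0.2252  0.5192 -1.8913] 0.0
```

{"fn": "arm_command", "kwargs": {"targets": [{"translation":[-1,0,-5],"rotation":[-0.0135,0.17,0],"jaw":1},{"translation":[0,0,-25],"rotation":[0,0,0],"jaw":1},{"translation":[0,0,-25],"rotation":[0,0,0],"jaw":1},{"translation":[0,0,-20],"rotation":[0,0,0],"jaw":1},{"translation":[0,0,-6],"rotation":[0,0,0],"jaw":1},{"translation":[0,0,0],"rotation":[0,0,0],"jaw":1}]}}

```text
t: 3.9
eef_pos: [0.4798, -0.0138, 0.1102]
tool_rot: [-0.032, 1.044, 0.067]
wrist_force: [0.3, -0.0, 0.3]
width: 0.0004
```

```bash
python3 q.py; python3 - <<'E'
from workcell import manip
import cv2
for n in ["scene","top"]:
    s=manip.snapshot(n); i=s["img"]
    i=i[150:360,140:380] if n=="scene" else i[60:270,200:400]
    cv2.imwrite(f"pics/{n}1.png",cv2.resize(i,None,fx=2.8,fy=2.8,interpolation=cv2.INTER_CUBIC))
E
```

```text
t 3.9 eef [ 0.4798 -0.0138  0.1102] inH mm [-107.5537   -0.6269  110.2125] tip mm [-100.5149   -0.6191   98.1105]
beta deg 59.81682202587494 toolx in H [ 0.5028  0.0006 -0.8644] tooly [0.008  1.     0.0053] F [ 0.2554 -0.0499  0.2503] w 0.00036522942040903116
j [-0.1635 -0.2435  2.4928  0.3193  0.3966 -2.0679]
```

View pics/scene1.png

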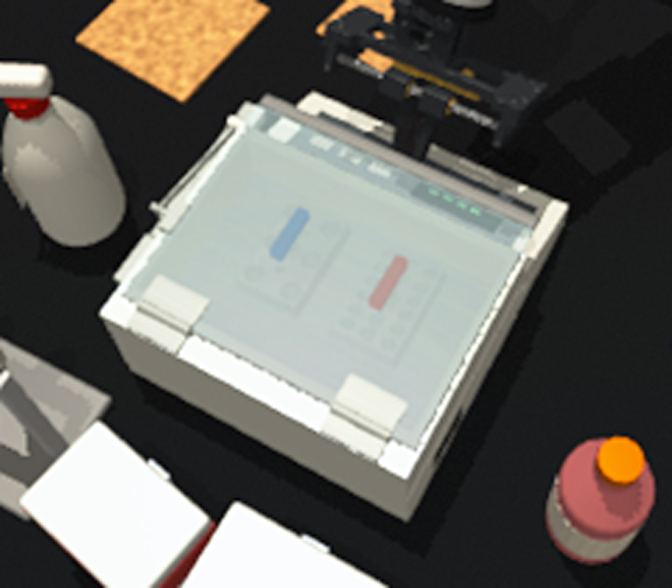

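View pics/top1.png

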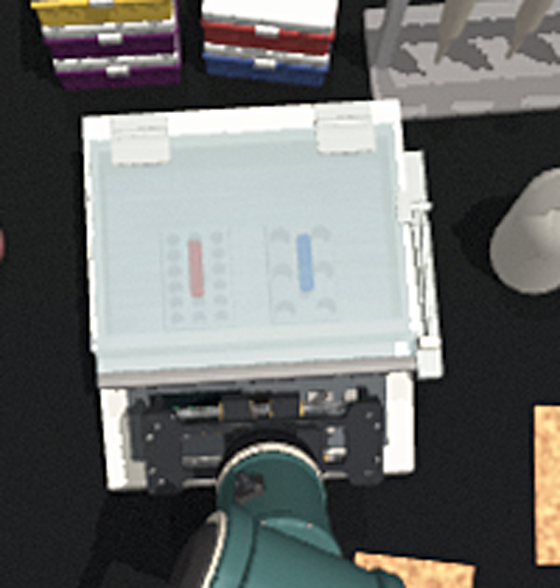

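The picture shows the fingers just in front of the lip, near mid-width. Going under it.

{"fn": "arm_command", "kwargs": {"targets": [{"translation":[0,0,-8],"rotation":[0,0,0],"jaw":1},{"translation":[10,0.8,0],"rotation":[0,0,0],"jaw":1},{"translation":[9,0.7,0],"rotation":[0,0,0],"jaw":1},{"translation":[0,0,0],"rotation":[0,0,0],"jaw":1}]}}

```text
t: 4.5
eef_pos: [0.4989, -0.0124, 0.102]
tool_rot: [-0.033, 1.043, 0.067]
wrist_force: [-0.1, 0.4, 0.6]
width: -0.0
```

```bash
python3 q.py
```

```text
t 4.5 eef [ 0.4989 -0.0124  0.102 ] inH mm [-88.4119  -0.6881 102.0135] tip mm [-81.3588  -0.6865  89.92  ]
beta deg 59.748845241021186 toolx in H [ 0.5038  0.0001 -0.8638] tooly [0.0081 1.     0.0049] F [-0.1298  0.4086  0.6248] w -1.0284950497703763e-05
j [-0.1498 -0.1809  2.4651  0.3316  0.3589 -2.0717]
```

{"fn": "arm_command", "kwargs": {"targets": [{"translation":[0.3,0,8],"rotation":[0.001,-0.014,0],"jaw":1},{"translation":[0.5,0,10],"rotation":[0.001,-0.014,0],"jaw":1},{"translation":[0.7,0,10],"rotation":[0.001,-0.014,0],"jaw":1},{"translation":[0,0,0],"rotation":[0,0,0],"jaw":1}]}}

```text
t: 5.0
eef_pos: [0.4987, -0.0122, 0.1301]
tool_rot: [-0.031, 1.001, 0.068]
wrist_force: [-3.5, 1.2, -1.8]
width: 0.0004
```

```bash
python3 q.py; python3 - <<'E'
from workcell import manip
import cv2
for n in ["scene"]:
    s=manip.snapshot(n); i=s["img"]
    i=i[150:360,140:380] 
    cv2.imwrite(f"pics/{n}2.png",cv2.resize(i,None,fx=2.8,fy=2.8,interpolation=cv2.INTER_CUBIC))
E
```

```text
t 5.0 eef [ 0.4987 -0.0122  0.1301] inH mm [-88.6452  -0.4903 130.0666] tip mm [-81.094   -0.4866 118.2776]
beta deg 57.359349984770375 toolx in H [ 0.5394  0.0003 -0.8421] tooly [0.0078 1.     0.0053] F [-3.5049  1.1585 -1.8084] w 0.000436348691760426
j [-0.1576 -0.251   2.47    0.343   0.3863 -2.0811]
```

View pics/scene2.png

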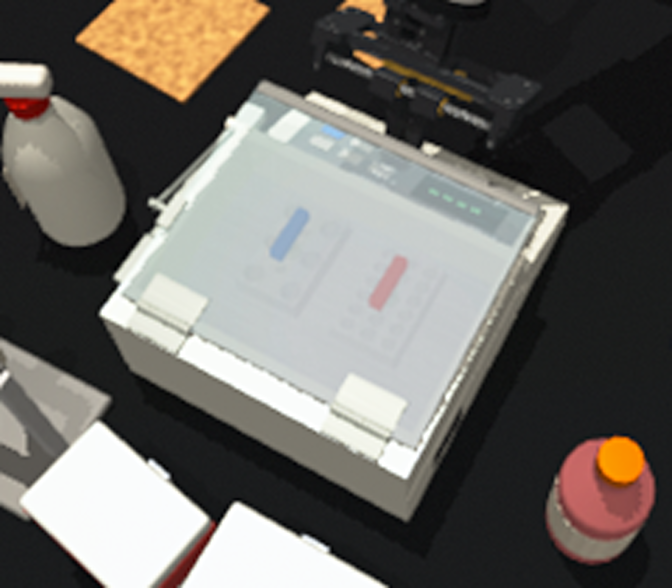

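The guard is lifting: the gap at the lip has opened and the force is about 4 N. I'll follow the arc.

{"fn": "arm_command", "kwargs": {"targets": [{"translation":[1.4,0.1,11.2],"rotation":[0.0016,-0.021,0],"jaw":1},{"translation":[2.1,0.2,11],"rotation":[0.0016,-0.021,0],"jaw":1},{"translation":[2.6,0.2,11],"rotation":[0.0016,-0.021,0],"jaw":1},{"translation":[3.1,0.2,10.8],"rotation":[0.0016,-0.021,0],"jaw":1},{"translation":[3.6,0.3,10.7],"rotation":[0.0016,-0.021,0],"jaw":1},{"translation":[4.2,0.3,10.5],"rotation":[0.0016,-0.021,0],"jaw":1},{"translation":[4.7,0.4,10.3],"rotation":[0.0016,-0.021,0],"jaw":1},{"translation":[5.3,0.4,10.1],"rotation":[0.0016,-0.021,0],"jaw":1},{"translation":[0,0,0],"rotation":[0,0,0],"jaw":1}]}}

```text
t: 6.18
eef_pos: [0.5275, -0.0106, 0.2169]
tool_rot: [-0.025, 0.829, 0.069]
wrist_force: [-1.8, 0.3, -1.5]
width: 0.0006
```

```bash
python3 q.py; python3 - <<'E'
from workcell import manip
import cv2
for n in ["scene"]:
    s=manip.snapshot(n); i=s["img"]
    i=i[120:330,140:380] 
    cv2.imwrite(f"pics/{n}3.png",cv2.resize(i,None,fx=2.8,fy=2.8,interpolation=cv2.INTER_CUBIC))
E
```

```text
t 6.175 eef [ 0.5275 -0.0106  0.2169] inH mm [-59.8071  -1.1515 216.9375] tip mm [-50.355   -1.1712 206.6099]
beta deg 47.534422018959376 toolx in H [ 0.6751 -0.0014 -0.7377] tooly [0.0077 1.     0.0051] F [-1.8247  0.3177 -1.4759] w 0.0006395386177299265
j [-0.1697 -0.3797  2.4445  0.4525  0.3865 -2.1699]
```

View pics/scene3.png

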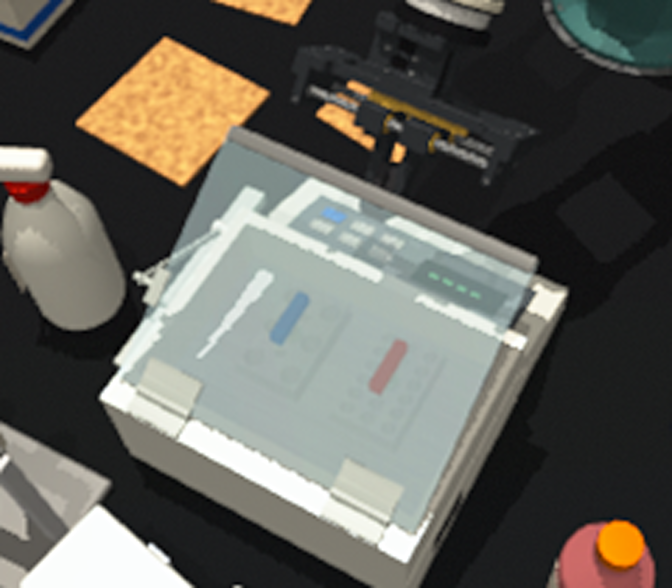

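Guard at about 0.5 rad and tracking the plan. Continue to about 1.0.

{"fn": "arm_command", "kwargs": {"targets": [{"translation":[5.5,0.5,9.8],"rotation":[0,0,0],"jaw":1},{"translation":[5.9,0.5,9.5],"rotation":[0,0,0],"jaw":1},{"translation":[6.4,0.5,9.2],"rotation":[0,0,0],"jaw":1},{"translation":[6.8,0.5,9],"rotation":[0,0,0],"jaw":1},{"translation":[7.3,0.6,8.5],"rotation":[0,0,0],"jaw":1},{"translation":[7.7,0.6,8.2],"rotation":[0,0,0],"jaw":1},{"translation":[7.7,0.6,7.2],"rotation":[0,0,0],"jaw":1},{"translation":[7.7,0.6,7],"rotation":[0,0,0],"jaw":1},{"translation":[8,0.6,6.2],"rotation":[0,0,0],"jaw":1},{"translation":[8,0.6,5.8],"rotation":[0,0,0],"jaw":1}]}}

```text
t: 7.48
eef_pos: [0.5979, -0.0046, 0.296]
tool_rot: [-0.024, 0.833, 0.07]
wrist_force: [-0.8, 0.5, -1.6]
width: 0.0002
```

```bash
python3 q.py; python3 - <<'E'
from workcell import manip
import cv2
for n in ["scene"]:
    s=manip.snapshot(n); i=s["img"]
    i=i[100:310,140:380] 
    cv2.imwrite(f"pics/{n}4.png",cv2.resize(i,None,fx=2.8,fy=2.8,interpolation=cv2.INTER_CUBIC))
E
```

```text
t 7.475 eef [ 0.5979 -0.0046  0.296 ] inH mm [ 10.9153  -0.7544 296.0044] tip mm [ 20.3355  -0.761  285.6477]
beta deg 47.71086146392864 toolx in H [ 0.6729 -0.0005 -0.7398] tooly [0.0073 1.     0.006 ] F [-0.8404  0.4539 -1.5852] w 0.0001717112327577347
j [-0.123  -0.2957  2.233   0.2878  0.4937 -1.9667]
```

View pics/scene4.png

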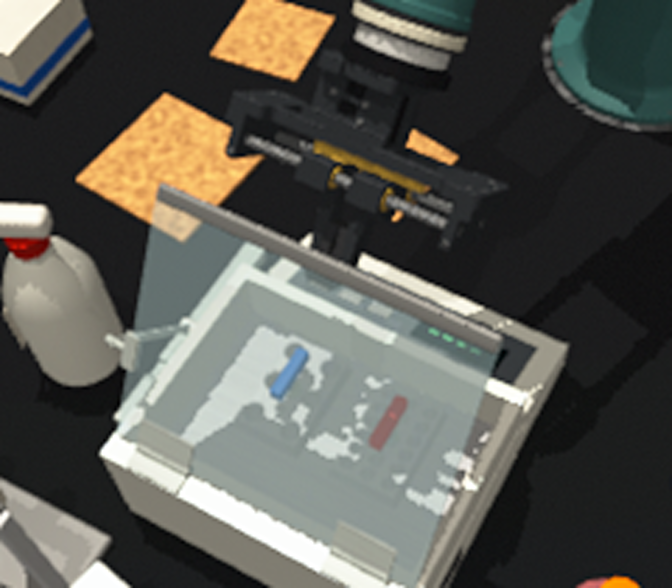

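{"fn": "arm_command", "kwargs": {"targets": [{"translation":[8.5,0.7,5.3],"rotation":[0,0,0],"jaw":1},{"translation":[8.7,0.7,5],"rotation":[0,0,0],"jaw":1},{"translation":[9,0.7,4.5],"rotation":[0,0,0],"jaw":1},{"translation":[9.1,0.7,4.1],"rotation":[0,0,0],"jaw":1},{"translation":[9.4,0.7,3.5],"rotation":[0,0,0],"jaw":1},{"translation":[9.5,0.8,3.2],"rotation":[0,0,0],"jaw":1},{"translation":[7,0.6,2],"rotation":[0,0,0],"jaw":1},{"translation":[5,0.4,1.2],"rotation":[0,0,0],"jaw":1},{"translation":[5,0.4,1],"rotation":[0,0,0],"jaw":1},{"translation":[3,0.2,0.6],"rotation":[0,0,0],"jaw":1}]}}

```text
t: 8.78
eef_pos: [0.6719, 0.0012, 0.3263]
tool_rot: [-0.024, 0.832, 0.07]
wrist_force: [-0.9, 0.0, 0.5]
width: 0.0004
```

```bash
cat > look.py <<'E'
import sys
from workcell import manip
import cv2
tag=sys.argv[1]
s=manip.snapshot("scene"); i=s["img"][100:310,140:380]
cv2.imwrite(f"pics/s{tag}.png",cv2.resize(i,None,fx=2.8,fy=2.8,interpolation=cv2.INTER_CUBIC))
s=manip.snapshot("top"); i=s["img"][60:270,200:400]
cv2.imwrite(f"pics/t{tag}.png",cv2.resize(i,None,fx=2.8,fy=2.8,interpolation=cv2.INTER_CUBIC))
E
python3 q.py; python3 look.py 5
```

```text
t 8.775 eef [0.6719 0.0012 0.3263] inH mm [ 85.1304  -0.8256 326.2676] tip mm [ 94.5545  -0.8349 315.9146]
beta deg 47.68908687918264 toolx in H [ 0.6732 -0.0007 -0.7395] tooly [0.0073 1.     0.0058] F [-0.8748  0.0412  0.4738] w 0.0003907385063722968
j [-0.0901 -0.1586  2.0688  0.2322  0.5115 -1.8904]
```

View pics/s5.png

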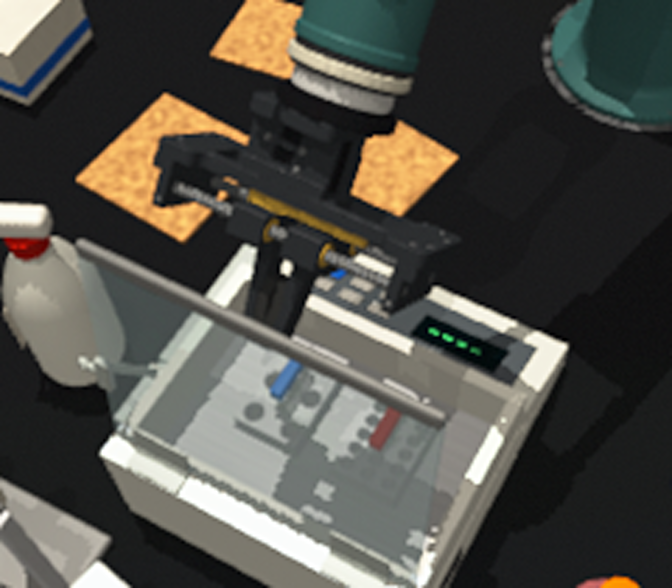

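View pics/t5.png

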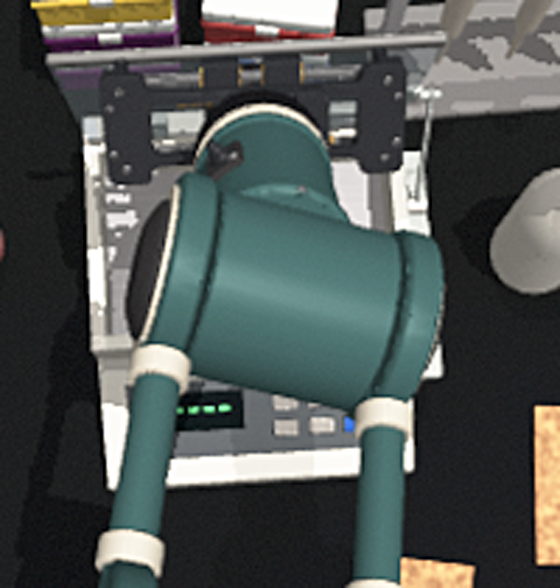

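```bash
cat > ang.py <<'E'
from workcell import manip
from h import *
np.set_printoptions(precision=1,suppress=True)
th=.079; H=np.array([[np.cos(th),-np.sin(th),0],[np.sin(th),np.cos(th),0],[0,0,1]]); O=np.array([.587,-.0047,0])
for n in("top","scene"):
    s=manip.snapshot(n); P=(cloud(s)-O)@H*1000; 
    m=(P[...,2]>325)&(P[...,2]<365)&(abs(P[...,1])<140)&(P[...,0]>40)&(P[...,0]<140)
    hsv=cv2.cvtColor(s["img"],cv2.COLOR_BGR2HSV)
    for y0,y1 in((-135,-90),(95,135)):
        k=m&(P[...,1]>y0)&(P[...,1]<y1); q=P[k]
        if len(q)>3:
            print(n,y0,len(q),"med",np.median(q,0),"ang",np.median(np.arctan2(q[:,2]-125,140-q[:,0])).round(3))
E
python3 ang.py
```

```text
top -135 148 med [ 100.1 -113.4  345. ] ang 1.388
top 95 136 med [100.4 114.1 345. ] ang 1.389
scene -135 191 med [ 105.3 -111.4  341.3] ang 1.408
scene 95 221 med [105.4 115.7 341.5] ang 1.409
```

{"fn": "arm_command", "kwargs": {"targets": [{"translation":[3,0.2,0.3],"rotation":[0,0,0],"jaw":1},{"translation":[2.5,0.2,0.2],"rotation":[0,0,0],"jaw":1},{"translation":[0,0,0],"rotation":[0,0,0],"jaw":1},{"translation":[0,0,0],"rotation":[0,0,0],"jaw":1}]}}

```text
t: 9.48
eef_pos: [0.6772, 0.0016, 0.3266]
tool_rot: [-0.024, 0.832, 0.07]
wrist_force: [-0.9, 0.5, 0.6]
width: 0.0005
```

```bash
python3 ang.py; python3 - <<'E'
from workcell import manip
import cv2
for n,(a,b,c,d) in {"scene":(190,280,140,240),"top":(70,160,300,400)}.items():
    s=manip.snapshot(n); i=s["img"][a:b,c:d]
    cv2.imwrite(f"pics/{n}6.png",cv2.resize(i,None,fx=6,fy=6,interpolation=cv2.INTER_CUBIC))
E
```

```text
top -135 157 med [ 106.1 -113.4  345.8] ang 1.414
top 95 144 med [106.  115.3 346. ] ang 1.414
scene -135 180 med [ 111.2 -111.5  342.3] ang 1.435
scene 95 221 med [111.3 115.3 342.2] ang 1.436
```

View pics/scene6.png

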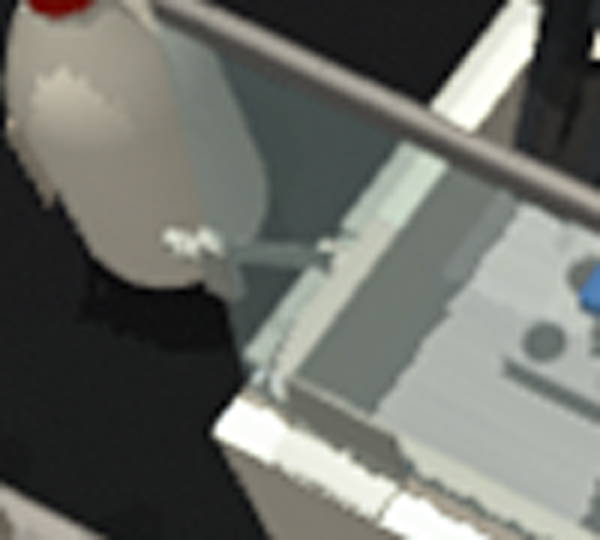

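View pics/top6.png

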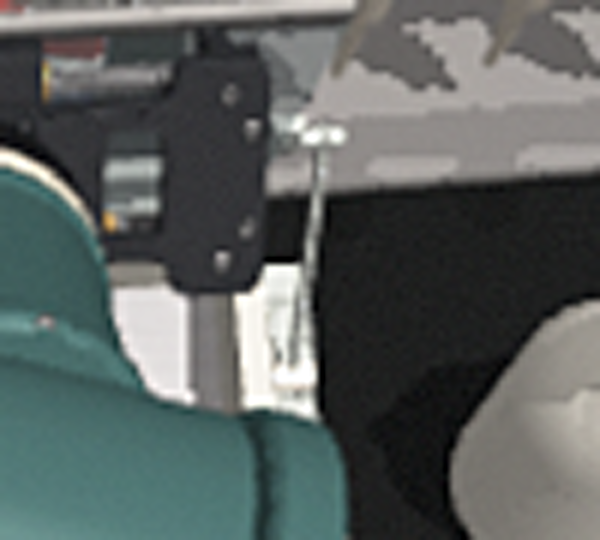

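{"fn": "arm_command", "kwargs": {"targets": [{"translation":[-3,-0.2,-0.3],"rotation":[0,0,0],"jaw":1},{"translation":[-3.5,-0.3,-0.5],"rotation":[0,0,0],"jaw":1},{"translation":[-3.5,-0.3,-0.7],"rotation":[0,0,0],"jaw":1},{"translation":[-3.5,-0.3,-0.8],"rotation":[0,0,0],"jaw":1},{"translation":[-3.5,-0.3,-0.9],"rotation":[0,0,0],"jaw":1},{"translation":[-3.5,-0.3,-1],"rotation":[0,0,0],"jaw":1},{"translation":[-3.5,-0.3,-1],"rotation":[0,0,0],"jaw":1},{"translation":[-2.5,-0.2,-0.8],"rotation":[0,0,0],"jaw":1},{"translation":[-2,-0.2,-0.7],"rotation":[0,0,0],"jaw":1},{"translation":[-2,-0.2,-0.7],"rotation":[0,0,0],"jaw":1}]}}

```text
t: 10.92
eef_pos: [0.6466, -0.001, 0.3193]
tool_rot: [-0.024, 0.832, 0.07]
wrist_force: [0.8, -0.5, 1.1]
width: 0.0002
```

```bash
python3 ang.py; python3 q.py
```

```text
top -135 113 med [  72.6 -113.5  338.8] ang 1.266
top 95 102 med [ 72.6 115.6 339.4] ang 1.266
scene -135 156 med [  77.5 -112.2  335.8] ang 1.281
scene 95 180 med [ 77.8 115.6 336.1] ang 1.282
t 11.025 eef [ 0.6466 -0.0011  0.3193] inH mm [ 59.6669  -1.0692 319.2718] tip mm [ 69.0915  -1.0795 308.9191]
beta deg 47.68679984326018 toolx in H [ 0.6732 -0.0007 -0.7395] tooly [0.0074 1.     0.0057] F [-0.2998  1.0241  0.2547] w 0.00040509068524145417
j [-0.1006 -0.2071  2.122   0.2478  0.5093 -1.9123]
```

{"fn": "arm_command", "kwargs": {"targets": [{"translation":[-2,-0.2,-0.6],"rotation":[0,0,0],"jaw":1},{"translation":[-2,-0.2,-0.6],"rotation":[0,0,0],"jaw":1},{"translation":[-2,-0.2,-0.6],"rotation":[0,0,0],"jaw":1},{"translation":[-2,-0.2,-0.6],"rotation":[0,0,0],"jaw":1}]}}

```text
t: 11.52
eef_pos: [0.6385, -0.0018, 0.3168]
tool_rot: [-0.024, 0.832, 0.07]
wrist_force: [-0.0, 0.3, -0.1]
width: 0.0004
```

```bash
python3 ang.py; python3 q.py
```

```text
top -135 115 med [  72.6 -112.2  339.1] ang 1.265
top 95 103 med [ 72.8 114.2 339.4] ang 1.268
scene -135 154 med [  77.5 -111.9  335.8] ang 1.28
scene 95 183 med [ 77.8 115.2 336.4] ang 1.282
t 11.625 eef [ 0.6384 -0.0018  0.3167] inH mm [ 51.4662  -1.205  316.657 ] tip mm [ 60.8861  -1.2139 306.3001]
beta deg 47.712210541455114 toolx in H [ 0.6729 -0.0006 -0.7398] tooly [0.0074 1.     0.0059] F [ 0.0522  1.63   -0.2661] w 0.0004173569821347814
j [-0.1045 -0.2226  2.139   0.2533  0.5091 -1.9201]
```

{"fn": "arm_command", "kwargs": {"targets": [{"translation":[-12,-1,-1],"rotation":[0,0,0],"jaw":1},{"translation":[-30,-2.4,0],"rotation":[0,0,0],"jaw":1},{"translation":[-40,-3,0],"rotation":[0,0,0],"jaw":-1},{"translation":[-40,-3,0],"rotation":[-0.0094,0.119,0],"jaw":-1},{"translation":[-20,-14,0],"rotation":[-0.0094,0.119,0],"jaw":-1},{"translation":[0,-25,0],"rotation":[-0.0094,0.119,0],"jaw":-1},{"translation":[0,0,0],"rotation":[-0.0094,0.119,0],"jaw":-1},{"translation":[0,0,0],"rotation":[0,0,0],"jaw":-1}]}}

```text
t: 12.62
eef_pos: [0.4977, -0.0503, 0.3163]
tool_rot: [-0.044, 1.308, 0.061]
wrist_force: [0.7, 0.5, 0.4]
width: 0.0581
```

```bash
python3 ang.py; python3 q.py; python3 look.py 7; python3 - <<'E'
from workcell import manip
from h import *
np.set_printoptions(precision=4,suppress=True)
for n in("scene","top","wrist"):
    if n=="wrist":
        st=manip.sense(); s=manip.snapshot(n); T=np.eye(4);T[:3,:3]=R.from_rotvec(st["tool_rot"]).as_matrix();T[:3,3]=st["eef_pos"]; P=cloud(s,T@s["tool_from_camera"]); cv2.imwrite("pics/w7.png",s["img"])
    else: s=manip.snapshot(n); P=cloud(s)
    pickle.dump(s,open(n+"7.pkl","wb"))
    hsv=cv2.cvtColor(s["img"],cv2.COLOR_BGR2HSV)
    for nm,lo,hi in(("blue",(95,90,50),(125,255,255)),("red",(0,110,60),(8,255,255))):
        m=(cv2.inRange(hsv,lo,hi)>0)&(abs(P[...,0]-.61)<.08)&(abs(P[...,1])<.12)&(P[...,2]>.095)&(P[...,2]<.125)
        q=P[m]
        if len(q)>5:
            top=q[q[:,2]>.108]; print(n,nm,len(q),q.mean(0),"z",np.percentile(q[:,2],[5,50,95]),cv2.minAreaRect((q[:,:2]*1000).astype(np.float32)), np.argwhere(m).mean(0))
E
```

```text
top -135 114 med [  72.7 -112.1  338.8] ang 1.265
top 95 103 med [ 72.6 114.3 339.4] ang 1.267
scene -135 152 med [  77.5 -111.6  336.1] ang 1.28
scene 95 179 med [ 77.7 115.3 336.2] ang 1.282
t 12.725 eef [ 0.4962 -0.0499  0.3152] inH mm [-94.0454 -37.8993 315.2253] tip mm [-90.4259 -37.8986 301.7013]
beta deg 75.01672418842108 toolx in H [ 0.2585  0.     -0.966 ] tooly [0.0086 1.     0.0024] F [ 0.453   0.588  -0.9902] w 0.06642566938844434
j [-0.1963 -0.2756  2.0468  0.0782  1.1195 -1.8624]
top red 82 [0.6039 0.0438 0.1148] z [0.1118 0.115  0.1174] ((603.9125366210938, 43.993995666503906), (44.31874084472656, 10.879483222961426), 5.0597429275512695) [154.3902 269.378 ]
wrist blue 416 [ 0.6053 -0.0539  0.1123] z [0.1094 0.1127 0.1138] ((608.150390625, -53.57697296142578), (48.147891998291016, 11.103232383728027), 5.215356349945068) [228.387  267.6779]
wrist red 490 [0.5984 0.0405 0.1118] z [0.1068 0.1124 0.1137] ((600.940673828125, 41.4378662109375), (48.9126091003418, 11.841340065002441), 4.303011894226074) [227.7449 357.9878]
```

View pics/s7.png

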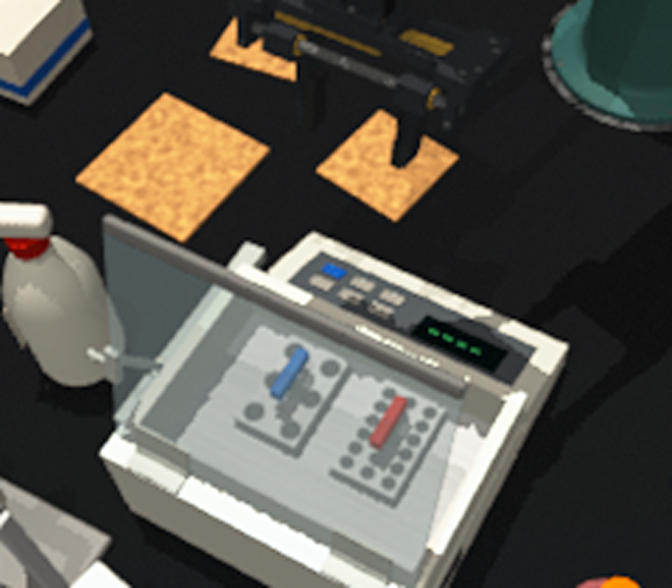

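View pics/w7.png

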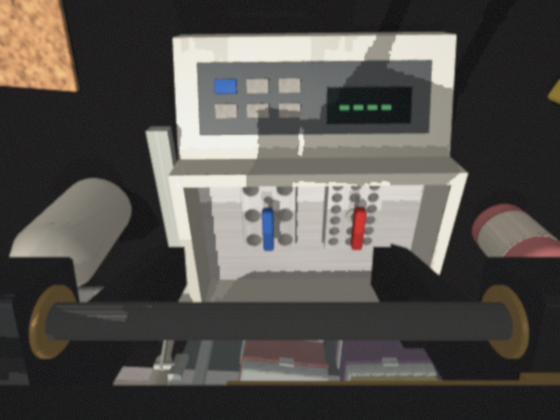

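The guard rests at 1.27 with the tool away. Wrist view: the bar at (268,228) is blue, on the block with six wide holes, so that is the one to lift. The red bar at (358,228) is on the block with many small holes. Going to the blue bar.

{"fn": "arm_command", "kwargs": {"targets": [{"translation":[29,0,-39],"rotation":[0,0,0],"jaw":-1},{"translation":[29,-0.5,-39],"rotation":[0,0,0],"jaw":-1},{"translation":[29,-0.5,-39],"rotation":[0,0,0],"jaw":-1},{"translation":[28,-0.5,-32],"rotation":[0,0,0],"jaw":-1},{"translation":[0,0,0],"rotation":[0,0,0],"jaw":-1}]}}

```text
t: 13.6
eef_pos: [0.6101, -0.0512, 0.1629]
tool_rot: [-0.043, 1.316, 0.062]
wrist_force: [-0.3, -0.5, 0.0]
width: 0.0884
```

```bash
python3 q.py; python3 look.py 8; python3 - <<'E'
from workcell import manip
import cv2
cv2.imwrite("pics/w8.png",manip.snapshot("wrist")["img"])
E
```

```text
t 13.6 eef [ 0.6101 -0.0512  0.1629] inH mm [ 19.3585 -48.2234 162.9355] tip mm [ 22.8828 -48.2082 149.3863]
beta deg 75.41977051467015 toolx in H [ 0.2517  0.0011 -0.9678] tooly [0.0088 1.     0.0034] F [-0.3284 -0.4841  0.0468] w 0.0884182923725237
j [-0.1564  0.0796  2.0131  0.0832  0.8031 -1.8473]
```

View pics/w8.png

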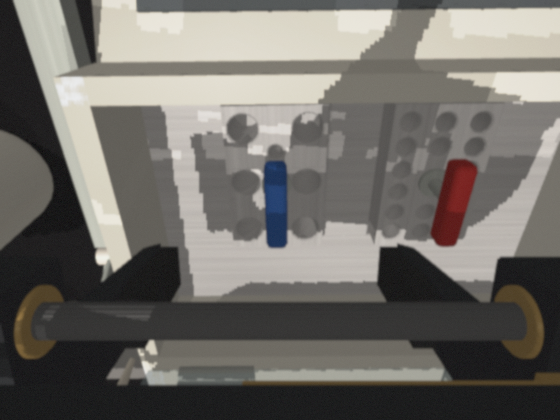

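View pics/s8.png

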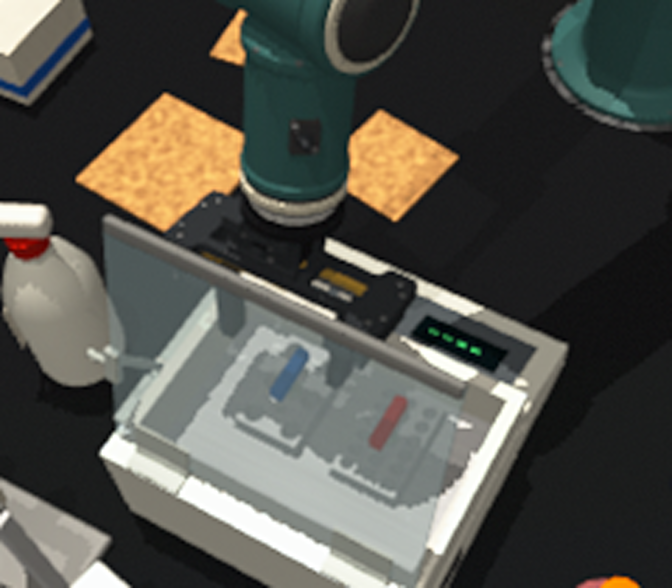

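Blue bar at (276,204), centred between the fingers. Descend and close.

{"fn": "arm_command", "kwargs": {"targets": [{"translation":[1,0,-20],"rotation":[0,0,0],"jaw":-1},{"translation":[1,0,-20],"rotation":[0,0,0],"jaw":-1},{"translation":[0,0,-18],"rotation":[0,0,0],"jaw":-1},{"translation":[0,0,0],"rotation":[0,0,0],"jaw":-1},{"translation":[0,0,0],"rotation":[0,0,0],"jaw":1},{"translation":[0,0,0],"rotation":[0,0,0],"jaw":1},{"translation":[0,0,0],"rotation":[0,0,0],"jaw":1},{"translation":[0,0,0],"rotation":[0,0,0],"jaw":1},{"translation":[0,0,0],"rotation":[0,0,0],"jaw":1},{"translation":[0,0,0],"rotation":[0,0,0],"jaw":1}], "newtons": 45}}

```text
t: 15.0
eef_pos: [0.6136, -0.0517, 0.1088]
tool_rot: [-0.044, 1.31, 0.061]
wrist_force: [-0.5, 0.4, -0.5]
width: 0.03
```

```bash
python3 q.py
```

```text
t 15.0 eef [ 0.6136 -0.0517  0.1088] inH mm [ 22.823  -48.9738 108.77  ] tip mm [ 26.4313 -48.9813  95.2429]
beta deg 75.06455419950416 toolx in H [ 0.2577 -0.0005 -0.9662] tooly [0.0092 1.     0.0019] F [-0.4719  0.434  -0.4948] w 0.029994784334962662
j [-0.1561  0.1477  2.052   0.0936  0.6901 -1.8611]
```

{"fn": "arm_command", "kwargs": {"targets": [{"translation":[-2,0.5,-5],"rotation":[0,0,0],"jaw":0.2},{"translation":[0,0,0],"rotation":[0,0,0],"jaw":0.2}]}}

```text
t: 15.25
eef_pos: [0.6108, -0.0511, 0.1029]
tool_rot: [-0.044, 1.311, 0.061]
wrist_force: [0.4, 1.1, -0.4]
width: 0.0352
```

```bash
python3 q.py
```

```text
t 15.25 eef [ 0.6108 -0.0511  0.1029] inH mm [ 20.0821 -48.1041 102.8646] tip mm [ 23.6692 -48.1062  89.332 ]
beta deg 75.15404510566844 toolx in H [ 0.2562 -0.0002 -0.9666] tooly [0.0092 1.     0.0023] F [ 0.4084  1.0649 -0.3529] w 0.035191239246424914
j [-0.1557  0.1511  2.0607  0.0947  0.6796 -1.8623]
```

{"fn": "arm_command", "kwargs": {"targets": [{"translation":[0,0,0],"rotation":[0,0,0],"jaw":1},{"translation":[0,0,0],"rotation":[0,0,0],"jaw":1},{"translation":[0,0,0],"rotation":[0,0,0],"jaw":1},{"translation":[0,0,0],"rotation":[0,0,0],"jaw":1},{"translation":[0,0,0],"rotation":[0,0,0],"jaw":1},{"translation":[0,0,0],"rotation":[0,0,0],"jaw":1}], "newtons": 45}}

```text
t: 16.0
eef_pos: [0.6117, -0.0513, 0.1038]
tool_rot: [-0.044, 1.309, 0.061]
wrist_force: [1.4, -2.2, -0.7]
width: 0.0112
```

{"fn": "arm_command", "kwargs": {"targets": [{"translation":[0,0,5],"rotation":[0,0,0],"jaw":1},{"translation":[0,0,8],"rotation":[0,0,0],"jaw":1},{"translation":[0,0,10],"rotation":[0,0,0],"jaw":1},{"translation":[0,0,0],"rotation":[0,0,0],"jaw":1}]}}

```text
t: 16.5
eef_pos: [0.6126, -0.0513, 0.1284]
tool_rot: [-0.045, 1.307, 0.061]
wrist_force: [0.1, -0.3, -5.9]
width: 0.0116
```

```bash
python3 q.py; python3 look.py 9;python3 - <<'E'
from workcell import manip
import cv2
cv2.imwrite("pics/w9.png",manip.snapshot("wrist")["img"])
E
```

```text
t 16.5 eef [ 0.6126 -0.0513  0.1284] inH mm [ 21.8546 -48.4343 128.3774] tip mm [ 25.4978 -48.449  114.8598]
beta deg 74.91632903078097 toolx in H [ 0.2602 -0.0011 -0.9655] tooly [0.0091 1.     0.0014] F [ 0.1297 -0.3398 -5.8711] w 0.011584236588026642
j [-0.1556  0.1197  2.0422  0.0898  0.725  -1.8557]
```

View pics/s9.png

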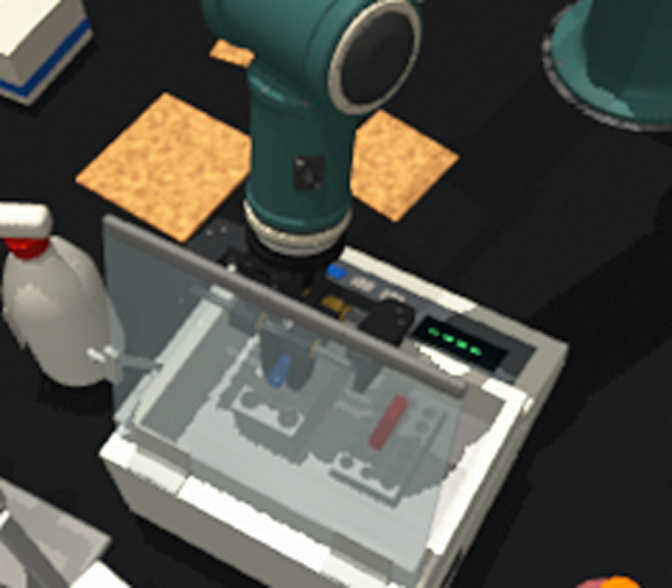

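View pics/w9.png

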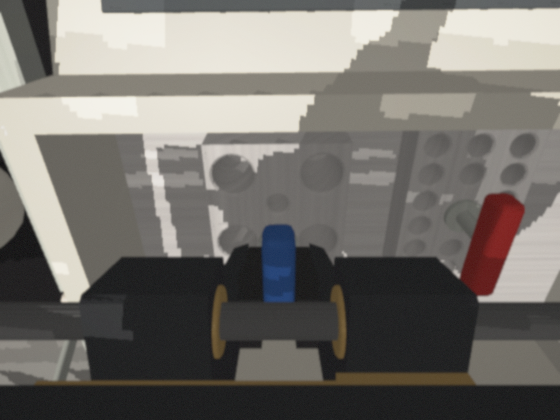

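```bash
python3 - <<'E'
from plan import *
g=[-.1556,.1197,2.0422,.0898,.725,-1.8557]
for X in [(.612,-.051,.24),(.56,-.07,.24),(.5,-.09,.24),(.47,-.18,.24),(.44,-.28,.24),(.429,-.355,.2),(.429,-.355,.12),(.429,-.355,.077)]:
    g,e=ik(np.array(X),rot(75),g); print(X,g,round(e,4))
E
```

```text
(0.612, -0.051, 0.24) [-0.1557  0.0078  1.9378  0.0745  0.9423 -1.8417] 0.0
(0.56, -0.07, 0.24) [-0.2114 -0.0897  2.0315  0.0912  0.9505 -1.9051] 0.0
(0.5, -0.09, 0.24) [-0.2868 -0.2052  2.1305  0.1122  0.974  -1.9884] 0.0
(0.47, -0.18, 0.24) [-0.5087 -0.2015  2.1276  0.1711  1.0028 -2.2354] 0.0
(0.44, -0.28, 0.24) [-0.7327 -0.1413  2.0773  0.2203  1.034  -2.4793] 0.0
(0.429, -0.355, 0.2) [-0.8261 -0.0203  2.0364  0.2049  0.9735 -2.55  ] 0.0087
(0.429, -0.355, 0.12) [-0.81    0.0693  2.1048  0.2021  0.8154 -2.55  ] 0.0136
(0.429, -0.355, 0.077) [-0.801   0.1289  2.1318  0.2012  0.729  -2.55  ] 0.0165
```

{"fn": "arm_command", "kwargs": {"targets": [{"translation":[0,0,15],"rotation":[0,0,0],"jaw":1},{"translation":[0,0,20],"rotation":[0,0,0],"jaw":1},{"translation":[0,0,20],"rotation":[0,0,0],"jaw":1},{"translation":[0,0,20],"rotation":[0,0,0],"jaw":1},{"translation":[0,0,20],"rotation":[0,0,0],"jaw":1},{"translation":[0,0,15],"rotation":[0,0,0],"jaw":1},{"translation":[0,0,0],"rotation":[0,0,0],"jaw":1},{"translation":[0,0,0],"rotation":[0,0,0],"jaw":1}]}}

```text
t: 17.65
eef_pos: [0.611, -0.0511, 0.236]
tool_rot: [-0.044, 1.311, 0.061]
wrist_force: [-0.6, 0.3, -6.0]
width: 0.0114
```

```bash
python3 q.py; python3 ang.py; python3 look.py 10
```

```text
t 17.65 eef [ 0.611  -0.0511  0.236 ] inH mm [ 20.3071 -48.1773 235.9962] tip mm [ 23.8975 -48.1807 222.4644]
beta deg 75.14026423316058 toolx in H [ 0.2565 -0.0002 -0.9666] tooly [0.0092 1.     0.0022] F [-0.6289  0.3118 -5.996 ] w 0.011426711484071992
j [-0.1558  0.0104  1.9425  0.0738  0.9374 -1.8323]
top 95 102 med [ 72.7 114.8 339.4] ang 1.266
scene -135 152 med [  77.2 -112.1  336. ] ang 1.28
scene 95 181 med [ 77.6 115.6 336.2] ang 1.282
```

View pics/s10.png

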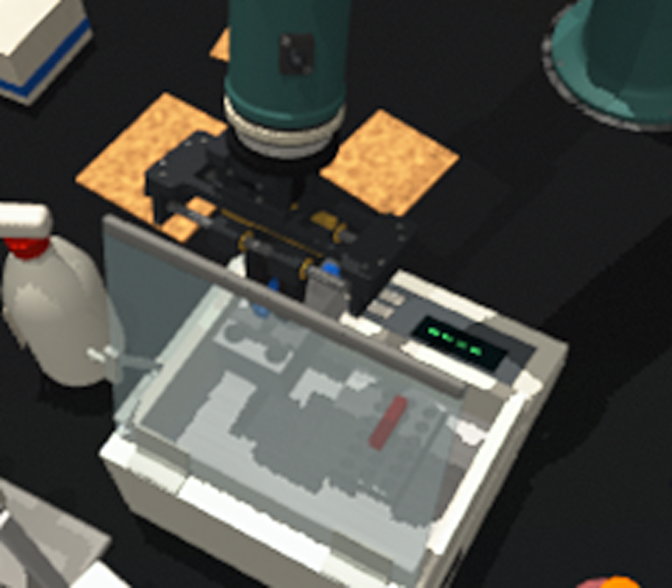

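{"fn": "arm_command", "kwargs": {"targets": [{"translation":[-16,-4,2],"rotation":[0,0,0],"jaw":1},{"translation":[-25,-8,2],"rotation":[0,0,0],"jaw":1},{"translation":[-28,-10,2],"rotation":[0,0,0],"jaw":1},{"translation":[-25,-15,0],"rotation":[0,0,-0.04],"jaw":1},{"translation":[-20,-25,0],"rotation":[0,0,-0.07],"jaw":1},{"translation":[-12,-33,0],"rotation":[0,0,-0.07],"jaw":1},{"translation":[-12,-33,0],"rotation":[0,0,-0.07],"jaw":1},{"translation":[-12,-33,0],"rotation":[0,0,-0.07],"jaw":1},{"translation":[-12,-33,0],"rotation":[0,0,-0.07],"jaw":1},{"translation":[-8,-33,0],"rotation":[0,0,-0.07],"jaw":1}]}}

```text
t: 19.1
eef_pos: [0.4399, -0.2789, 0.2427]
tool_rot: [0.259, 1.292, -0.334]
wrist_force: [0.2, 0.1, -6.4]
width: 0.0112
```

{"fn": "arm_command", "kwargs": {"targets": [{"translation":[-7,-31,0],"rotation":[0,0,-0.07],"jaw":1},{"translation":[-6,-26,0],"rotation":[0,0,-0.07],"jaw":1},{"translation":[0,-20,-10],"rotation":[0,0,0],"jaw":1},{"translation":[0,0,-20],"rotation":[0,0,0],"jaw":1},{"translation":[0,0,-20],"rotation":[0,0,0],"jaw":1},{"translation":[0,0,0],"rotation":[0,0,0],"jaw":1}]}}

```text
t: 19.85
eef_pos: [0.4263, -0.3536, 0.1903]
tool_rot: [0.351, 1.282, -0.449]
wrist_force: [-0.3, -0.4, -6.3]
width: 0.0116
```

```bash
python3 q.py; python3 ang.py; python3 - <<'E'
from workcell import manip
import cv2,pickle
from h import *
np.set_printoptions(precision=4,suppress=True)
for n in("scene","top"):
    s=manip.snapshot(n);pickle.dump(s,open(n+"11.pkl","wb"));cv2.imwrite(f"pics/{n}11.png",s["img"])
E
```

```text
t 19.85 eef [ 0.4263 -0.3536  0.1903] inH mm [-187.6842 -335.1283  190.2775] tip mm [-184.7621 -337.1172  176.731 ]
beta deg 75.37556250263104 toolx in H [ 0.2087 -0.1421 -0.9676] tooly [0.5725 0.8199 0.0031] F [-0.2685 -0.4458 -6.2521] w 0.011575630113522702
j [-0.7752 -0.0631  2.1022  0.0849  0.8571 -1.8627]
top -135 115 med [  72.8 -113.   339.1] ang 1.265
top 95 101 med [ 72.6 115.5 339.3] ang 1.266
scene -135 153 med [  77.4 -112.8  335.8] ang 1.28
scene 95 182 med [ 77.6 115.3 335.3] ang 1.281
```

View pics/scene11.png

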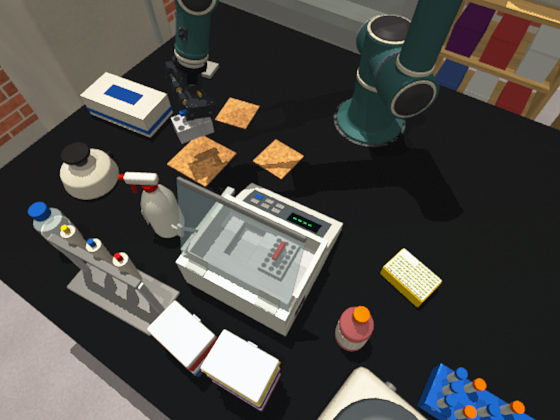

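View pics/top11.png

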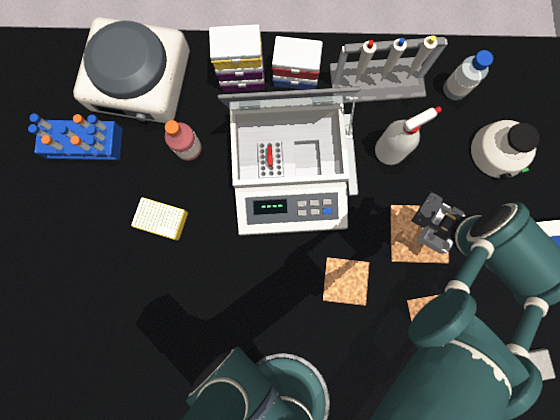

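The block is held above the mat, which is partly hidden in the top view at (420,230). I'll check its tilt and position before setting it down.

```bash
python3 - <<'E'
from h import *
np.set_printoptions(precision=4,suppress=True)
s=pickle.load(open("scene11.pkl","rb")); P=cloud(s)
i=s["img"]; cv2.imwrite("pics/c11.png",cv2.resize(i[90:190,150:260],None,fx=6,fy=6,interpolation=cv2.INTER_CUBIC))
# predicted block top z = .1903-.1038+.035+.045
zt=.1903-.1038+.08; print("pred top",zt)
m=(abs(P[...,2]-zt)<.01)&(abs(P[...,0]-.428)<.08)&(abs(P[...,1]+.355)<.08)
q=P[m]; print(len(q)); c=np.c_[q[:,:2]-[.428,-.355],np.ones(len(q))]; 
for _ in range(5):
    f,*_r=np.linalg.lstsq(c,q[:,2],rcond=None); r=q[:,2]-c@f; k=abs(r)<.003; q=q[k];c=c[k]
print("plane",f,len(q)); print(cv2.minAreaRect((q[:,:2]*1000).astype(np.float32)))
E
```

```text
pred top 0.16649999999999998
414
plane [-0.0133 -0.0326  0.1665] 228
((427.6350402832031, -351.99359130859375), (61.223819732666016, 96.35958099365234), 58.619468688964844)
```

View pics/c11.png

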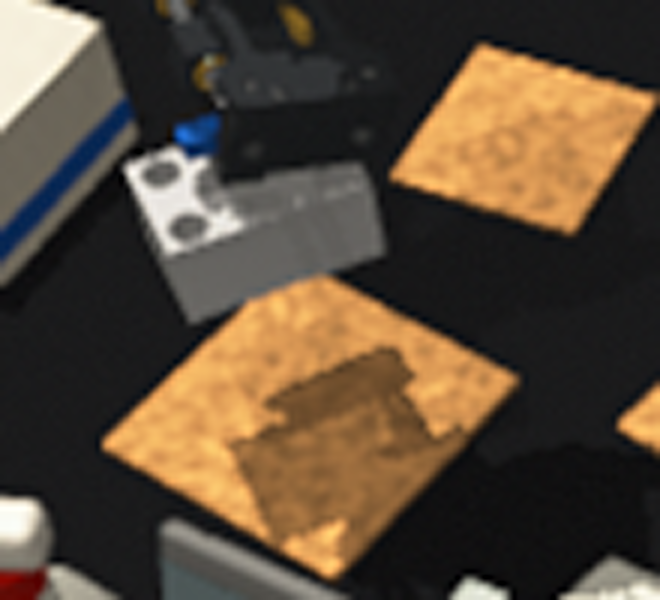

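Block top is at (0.428,-0.352) and nearly level. Lowering.

{"fn": "arm_command", "kwargs": {"targets": [{"translation":[1,-1,-20],"rotation":[0,0,0],"jaw":1},{"translation":[0,0,-20],"rotation":[0,0,0],"jaw":1},{"translation":[0,0,-20],"rotation":[0,0,0],"jaw":1},{"translation":[0,0,-18],"rotation":[0,0,0],"jaw":1},{"translation":[0,0,-12],"rotation":[0,0,0],"jaw":1},{"translation":[0,0,-8],"rotation":[0,0,0],"jaw":1},{"translation":[0,0,-5],"rotation":[0,0,0],"jaw":1},{"translation":[0,0,0],"rotation":[0,0,0],"jaw":1},{"translation":[0,0,0],"rotation":[0,0,0],"jaw":1}]}}

```text
t: 21.18
eef_pos: [0.43, -0.3566, 0.0904]
tool_rot: [0.348, 1.276, -0.451]
wrist_force: [-0.4, -0.1, -5.6]
width: 0.0109
```

```bash
python3 q.py
```

```text
t 21.175 eef [ 0.43   -0.3566  0.0904] inH mm [-184.2794 -338.3911   90.4167] tip mm [-181.295  -340.4468   76.8938]
beta deg 74.99838040669194 toolx in H [ 0.2132 -0.1468 -0.9659] tooly [0.5722 0.8201 0.0016] F [-0.3905 -0.0681 -5.5766] w 0.01089046079215975
j [-0.7744  0.0693  2.1813  0.1076  0.6398 -1.893 ]
```

{"fn": "arm_command", "kwargs": {"targets": [{"translation":[0,0,-5],"rotation":[0,0,0],"jaw":1},{"translation":[0,0,-4],"rotation":[0,0,0],"jaw":1},{"translation":[0,0,-2],"rotation":[0,0,0],"jaw":1},{"translation":[0,0,0],"rotation":[0,0,0],"jaw":1},{"translation":[0,0,0],"rotation":[0,0,0],"jaw":1}]}}

```text
t: 21.8
eef_pos: [0.4297, -0.3563, 0.0788]
tool_rot: [0.348, 1.277, -0.45]
wrist_force: [0.1, -1.1, -5.6]
width: 0.0114
```

{"fn": "arm_command", "kwargs": {"targets": [{"translation":[0,0,-1],"rotation":[0,0,0],"jaw":1},{"translation":[0,0,-1],"rotation":[0,0,0],"jaw":1},{"translation":[0,0,0],"rotation":[0,0,0],"jaw":1}]}}

```text
t: 22.18
eef_pos: [0.4297, -0.3563, 0.0769]
tool_rot: [0.348, 1.277, -0.45]
wrist_force: [-0.1, 0.3, -5.8]
width: 0.0113
```

{"fn": "arm_command", "kwargs": {"targets": [{"translation":[0,0,-1],"rotation":[0,0,0],"jaw":1},{"translation":[0,0,0],"rotation":[0,0,0],"jaw":1}]}}

```text
t: 22.42
eef_pos: [0.4298, -0.3568, 0.0767]
tool_rot: [0.347, 1.276, -0.451]
wrist_force: [-4.2, 0.2, 1.9]
width: 0.0113
```

{"fn": "arm_command", "kwargs": {"targets": [{"translation":[0,0,-1],"rotation":[0,0,0],"jaw":1},{"translation":[0,0,0],"rotation":[0,0,0],"jaw":1}]}}

```text
t: 22.68
eef_pos: [0.4298, -0.357, 0.0766]
tool_rot: [0.347, 1.276, -0.451]
wrist_force: [-9.6, 2.2, 10.1]
width: 0.011
```

It touched down, with the force reversing to +10 N. I'll relieve the load, open, and withdraw.

{"fn": "arm_command", "kwargs": {"targets": [{"translation":[0,0,1],"rotation":[0,0,0],"jaw":1},{"translation":[0,0,0],"rotation":[0,0,0],"jaw":0.6},{"translation":[0,0,0],"rotation":[0,0,0],"jaw":0.3},{"translation":[0,0,0],"rotation":[0,0,0],"jaw":0},{"translation":[0,0,0],"rotation":[0,0,0],"jaw":0},{"translation":[0,0,0],"rotation":[0,0,0],"jaw":0}]}}

```text
t: 23.42
eef_pos: [0.4297, -0.3562, 0.0757]
tool_rot: [0.348, 1.277, -0.45]
wrist_force: [-0.2, 0.0, -0.3]
width: 0.044
```

{"fn": "arm_command", "kwargs": {"targets": [{"translation":[-2,1.5,12],"rotation":[0,0,0],"jaw":0},{"translation":[-5,3,20],"rotation":[0,0,0],"jaw":0},{"translation":[-7,4,28],"rotation":[0,0,0],"jaw":0},{"translation":[-15,-20,40],"rotation":[0,0,0],"jaw":0},{"translation":[-25,-35,40],"rotation":[0,0,0],"jaw":0},{"translation":[-25,-40,30],"rotation":[0,0,0],"jaw":0},{"translation":[-25,-40,0],"rotation":[0,0,0],"jaw":0},{"translation":[0,0,0],"rotation":[0,0,0],"jaw":0}]}}

```text
t: 24.42
eef_pos: [0.324, -0.4853, 0.2476]
tool_rot: [0.349, 1.275, -0.455]
wrist_force: [-0.7, 0.9, 0.1]
width: 0.0438
```

```bash
python3 q.py; python3 ang.py; python3 - <<'E'
from workcell import manip
import pickle
from h import *
np.set_printoptions(precision=4,suppress=True)
for n in("scene","top"):
    s=manip.snapshot(n);P=cloud(s);i=s["img"]; cv2.imwrite(f"pics/{n}12.png",i)
    zt=.053
    m=(abs(P[...,2]-zt)<.006)&(abs(P[...,0]-.428)<.08)&(abs(P[...,1]+.355)<.08)
    q=P[m]; 
    if len(q)<30: print(n,len(q)); continue
    c=np.c_[q[:,:2]-[.428,-.355],np.ones(len(q))]
    f,*_r=np.linalg.lstsq(c,q[:,2],rcond=None); print(n,"plane",f,len(q),cv2.minAreaRect((q[:,:2]*1000).astype(np.float32)))
E
```

```text
t 24.425 eef [ 0.324  -0.4853  0.2476] inH mm [-300.0633 -458.3935  247.6002] tip mm [-297.0892 -460.4851  234.0806]
beta deg 74.94692819172039 toolx in H [ 0.2124 -0.1494 -0.9657] tooly [0.5755 0.8178 0.0001] F [-0.7019  0.874   0.0619] w 0.043838216354852584
j [-1.1034 -0.042   1.9727  0.1678  0.9947 -2.2161]
top -135 115 med [  72.6 -112.3  339.2] ang 1.265
top 95 103 med [ 72.4 115.5 339.3] ang 1.266
scene -135 156 med [  77.5 -112.1  335.6] ang 1.28
scene 95 186 med [ 77.7 115.9 335.8] ang 1.281
scene plane [-0.0066 -0.0064  0.0507] 359 ((429.659912109375, -353.1180725097656), (65.82603454589844, 94.70793914794922), 60.06282043457031)
top plane [-0.0056 -0.005   0.0526] 602 ((428.8934326171875, -354.08056640625), (61.12812423706055, 96.05321502685547), 60.348506927490234)
```

View pics/scene12.png

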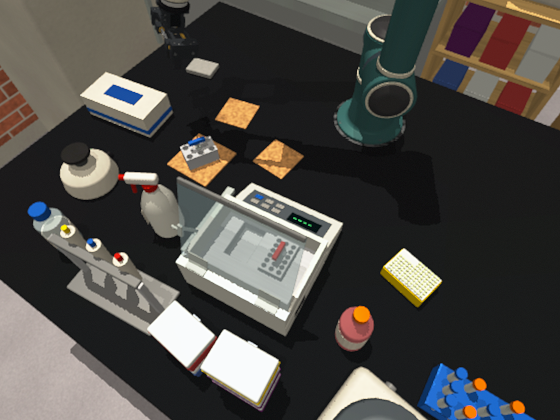

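View pics/top12.png

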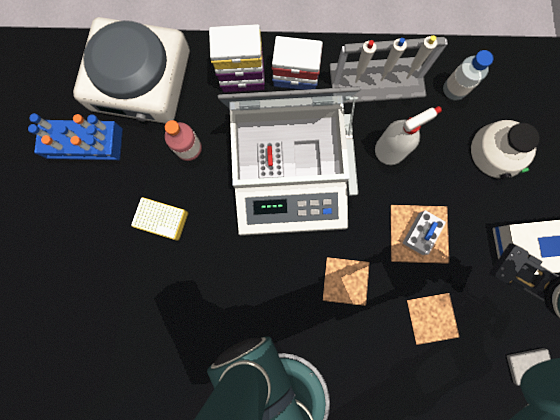

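The block stands upright on the largest mat, 1 mm off centre and less than 0.01 rad out of level. The guard is propped at about 1.27, the red block is in its pocket (269,157), and the bystanders have not moved. Handing in.

```bash
python3 -c "
from workcell import manip
print(manip.sense()['t'], manip.sign_off())"
```

```text
the job is handed in; nothing more can be done
24.625 None
```

The job is done and handed in at 24.6 s of the 72 s allowed. `sign_off` gives no verdict, so success rests on my own checks.

**What I did:** I raised the guard with the closed fingertips under its lip to about 1.42 rad, then eased it back onto its stay. I lifted the blue-handled block out past the guard and lowered it onto the largest cork mat until it touched. Then I opened the jaws and backed away.

**Last checks:**
- **Guard:** it stayed at about 1.27 rad through every measurement after the robot let go. The two cameras disagreed slightly, at 1.266 and 1.281 rad, both within 1.20 to 1.35. I saw the stay propped but did not measure the foot against the catch directly.
- **Blue block:** it is about 1 mm from the mat's centre by the top camera and 2.5 mm by the scene camera, tilted by less than 0.01 rad. It came down with about 10 N of contact force.
- **Everything else:** the red-handled block is still in its pocket and the bystanders look unmoved in the final pictures. I judged these by eye and did not measure them.

**One correction on the way:** my first descent onto the blue handle stopped about 5 mm too high, so I reopened the fingers and lowered them before gripping.

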